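Un-nest the clay melting pots and hang each in its ring stand

TASK

Set up the pot melt: take the nested stack of four clay pots apart, one pot at a time from the top and without lifting the next one along with it, and hang each pot upright in the steel ring stand whose hole fits it, its collar sitting flat on the ring. The pots are brittle, so set them down and never let one drop, and leave the blue-green frit jar and the graphite block where they are.

Things in the scene. Friction and masses are not known exactly. Their poses are not given: they have to be found in the camera images.
- pot_small: smallest of four open terracotta pots, 46 mm tall: upright collar 18 mm high, 40 mm outer diameter, wall 7 mm; below its ledge a tapered body, diameter 32 mm at the ledge, 22 mm at the foot. Under 0.2 kg; grip across the collar. Origin: centre of the foot's underside, z up. At the start nested in the second smallest pot, ledge on its rim (26 mm above its origin), 1.5 mm play, not stuck.
- pot_medium: second smallest of four open terracotta pots, 54 mm tall: upright collar 18 mm high, 49 mm outer diameter, wall 7 mm; below its ledge a tapered body, diameter 41 mm at the ledge, 28 mm at the foot. Under 0.2 kg; grip across the collar. Origin: centre of the foot's underside, z up. At the start nested in the second largest pot, ledge on its rim (26 mm above its origin), 1.5 mm play, not stuck.
- pot_large: second largest of four open terracotta pots, 62 mm tall: upright collar 18 mm high, 58 mm outer diameter, wall 7 mm; below its ledge a tapered body, diameter 50 mm at the ledge, 34 mm at the foot. Under 0.2 kg; grip across the collar. Origin: centre of the foot's underside, z up. At the start nested in the largest pot, ledge on its rim (26 mm above its origin), 1.5 mm play, not stuck.
- pot_xlarge: largest of four open terracotta pots, 70 mm tall: upright collar 18 mm high, 67 mm outer diameter, wall 7 mm; below its ledge a tapered body, diameter 59 mm at the ledge, 40 mm at the foot. Under 0.2 kg; grip across the collar. Origin: centre of the foot's underside, z up. At the start the lowest of the stack, on a pale 100 x 100 mm tile (top 10 mm above the bench).
- stand_small: stand of the smallest pot, fixed: flat steel ring, hole 36 mm, outer diameter 66 mm, top 90 mm above the bench, three legs on a pale 100 x 100 x 10 mm tile, plaster mould (to 26 mm height) under the hole. Its pot hangs by the collar, foot 62 mm above the bench; smaller pots fall through, larger ones stand proud. Origin: on the bench under the ring's centre, z up.
- stand_medium: stand of the second smallest pot, fixed: flat steel ring, hole 45 mm, outer diameter 75 mm, top 90 mm above the bench, three legs on a pale 100 x 100 x 10 mm tile, plaster mould (to 26 mm height) under the hole. Its pot hangs by the collar, foot 54 mm above the bench; smaller pots fall through, larger ones stand proud. Origin: on the bench under the ring's centre, z up.
- stand_large: stand of the second largest pot, fixed: flat steel ring, hole 54 mm, outer diameter 84 mm, top 90 mm above the bench, three legs on a pale 100 x 100 x 10 mm tile, plaster mould (to 26 mm height) under the hole. Its pot hangs by the collar, foot 46 mm above the bench; smaller pots fall through, larger ones stand proud. Origin: on the bench under the ring's centre, z up.
- stand_xlarge: stand of the largest pot, fixed: flat steel ring, hole 63 mm, outer diameter 93 mm, top 90 mm above the bench, three legs on a pale 100 x 100 x 10 mm tile, plaster mould (to 26 mm height) under the hole. Its pot hangs by the collar, foot 38 mm above the bench; smaller pots fall through, larger ones stand proud. Origin: on the bench under the ring's centre, z up.
- frit_jar_1: bystander: small round jar with blue-green glass grit and a white screw lid, 50 mm in diameter, 49 mm tall, loose on the bench. Origin: centre of its underside.
- graphite_block: bystander: black graphite block, 52 x 60 x 24 mm, lying loose on the bench. Origin: centre of its underside. Beyond it a fixed bench torch, up to 0.26 m high, stands at about x 0.66, y -0.10 m; its hoses come down to the bench near x 0.5, y -0.23 m.
Things that resemble listed ones, but are neither listed nor needed, are in the scene too. Leave any black or purple look-alike of the pot_small alone.

How it is judged:
By the outcome, as a careful person would: the job done as asked, in the order asked, and still so for the second after the job is handed in, with the robot touching nothing.
It also fails if it takes over 115 s, if anything falls off the work surface, if the arm or the gripper's body presses on something with over 40 N, if the wrist force passes 120 N, or if a joint passes its speed limit or range.

ROBOT

A 6-joint arm with a two-finger parallel gripper is mounted at the origin on the work surface; the furniture and walls round the work are solid. World frame = base frame: x ahead of the robot, y to its left, z up, the work surface at z = 0. Lengths are in mm, angles in rad, forces in N, time in s.
With the tool pointing down it reaches from about 350 to 875 mm from the base axis. Payload 4.2 kg.
Tool frame: the origin (TCP) lies at the very end of the fingers, on their centre line; the grasp point (between the pads) lies 19 mm behind it; z points along the fingers, y is the direction in which the jaws open and shut (so a half turn about z gives the same grasp; the last joint's range is limited). The gripper opens to 85 mm and grips with 20 to 120 N. Pads are 22 mm wide; open, the fingers measure 114 mm over their backs; the gripper's body (76 mm by 85 mm) begins 54 mm behind the grasp point. The pads swing forward as they close: fully open they stand 13 mm farther back than shut.
Start: joints at [-1.082, 0.385, 0.008, 0, -1.194, -0.259], TCP at [142.382, -608.545, 231.312] pointing down, gripper open.
Joint ranges: [-3.14, 3.14], [-1.21, 2.06], [-1.07, 1.41], [-3.16, 2.05], [-2.99, -0.16], [-3.1, 3.1]. Speed limits (rad/s): [2.79, 2.79, 3.14, 3.14, 3.14, 3.14].

INTERFACE

Orientations are given as a unit quaternion [x, y, z, w].
In Python, from bench import read_state, get_image, camera_params, job_done gives the robot as it stands.
- The arm moves only by the tool send_rows, never from a script. Its arguments are lists of equal length, an entry for each row: "translation": the shift along the tool's x, y, z in m, a list of three; "yaw": the turn about the tool's z in degrees; "fingers": the closure in counts, from 0 (fully open) to 255 (shut). A call has 1 to 12 rows; each row is the pose to reach, as a shift and turn from the pose measured when the call began, along the tool's axes at that moment; what a row does not reach only later rows make up. A row lasts 1/10 s, in which the tool goes at most 50 mm and 8.59 degrees, less where a joint would pass 70% of its speed; a pose out of reach is approached as far as the arm can. A call with a gripper value outside its range is refused whole. The fingers move at their own pace and stop on an object; the grip force is fixed at half the most. Time passes only in rows, so rows that repeat a pose let the fingers close. It gives the time, the measured TCP pose, the force and the opening at its end, in the units of the state.
- read_state(): the state, without advancing time (a new reading comes with each control period).
- get_image(name): name is "scene" or "top"; returns the picture (480x640x3 uint8, blue, green, red); there is no depth.
- camera_params(name): a dict with "mtx" (3x3 intrinsics, pixels), "rvec" (rotation vector, rad) and "tvec" (3), from world to camera coordinates, as OpenCV has them. Camera axes: x right, y down, z forward; pixel columns grow to the right and rows downward; lengths in mm; the calibration is good to about 2 mm. A picture is of the moment at which its call begins. camera_params takes no time and is no camera call.
- job_done(): hands the job in, once; it reports no verdict.
The state is a dict: "clock": time; "joints": joint angles; "joint_vel": joint speeds; "joint_efforts": joint torques, N m; "position": TCP position; "ee_rot": TCP orientation; "contact_force": force on the tool from outside, world axes, zero at the start; "wrist_torque": the same for the moment, N m; "gripper_width": finger opening in mm.
Only numpy, scipy, OpenCV 4.12 (cv2) and the standard library are available. Lean on these libraries where they do the work, as an engineer would, in place of code of your own. Each camera call takes 0.05 s, during which the arm holds its last target.

## Working session

There is one attempt and no reset: what is moved stays moved. The work goes in short steps, Python scripts to look and compute and a tool call to move; the robot and the scene stay as the last step left them, time stands still between calls to the robot, and variables do not carry over. Pictures are saved under pics/ and viewed, and the job is handed in when it is done.

Besides the shell and the picture viewer there is one more tool, called by a JSON object that holds its "api" and its "payload". send_rows: Moves the arm, as the interface text tells. Its arguments: {"type":"object","properties":{"translation":{"type":"array","items":{"type":"array","items":{"type":"number"}}},"yaw":{"type":"array","items":{"type":"number"}},"fingers":{"type":"array","items":{"type":"number"}}},"required":["translation","yaw","fingers"]}

```bash
ls; mkdir -p pics
python3 - <<'E'
from bench import *
import cv2,json
for n in("scene","top"):
    cv2.imwrite(f"pics/{n}0.png",get_image(n)); p=camera_params(n); print(n,p)
print(read_state())
E
```

```text
pics
scene {'mtx': array([[460.06276038,   0.        , 315.91944513],
       [  0.        , 460.06276038, 238.50014574],
       [  0.        ,   0.        ,   1.        ]]), 'rvec': array([ 1.14632581, -2.39301132,  0.97156109]), 'tvec': array([352.89115921, 384.73080485, 726.69885337])}
top {'mtx': array([[448.19903178,   0.        , 322.85014031],
       [  0.        , 448.19903178, 238.76513304],
       [  0.        ,   0.        ,   1.        ]]), 'rvec': array([ 2.15534887, -2.15496934,  0.11115257]), 'tvec': array([  -1.8533441 ,  570.76592629, 1100.33778372])}
{'clock': 0.1, 'joints': array([-1.08237800e+00,  3.85467748e-01,  6.77154383e-03, -4.10839154e-04,
       -1.19398789e+00, -2.58604631e-01]), 'joint_vel': array([ 0.00183019, -0.00212499,  0.00383524,  0.00113496,  0.00051488,
       -0.00051079]), 'joint_efforts': array([-1.09625209e-03, -3.93319237e+01,  1.88928688e+01,  4.19797182e+00,
       -2.62473186e-03,  1.01054439e-05]), 'position': array([ 142.27123942, -608.06588343,  230.34528453]), 'ee_rot': array([-1.14578833e-01,  9.93413692e-01,  9.48476405e-04, -1.66639578e-04]), 'contact_force': array([ 0.20533827, -0.11887212, -0.12679542]), 'wrist_torque': array([-0.00888075,  0.05569554, -0.027185  ]), 'gripper_width': 85.35301158110558}
```

View pics/scene0.png

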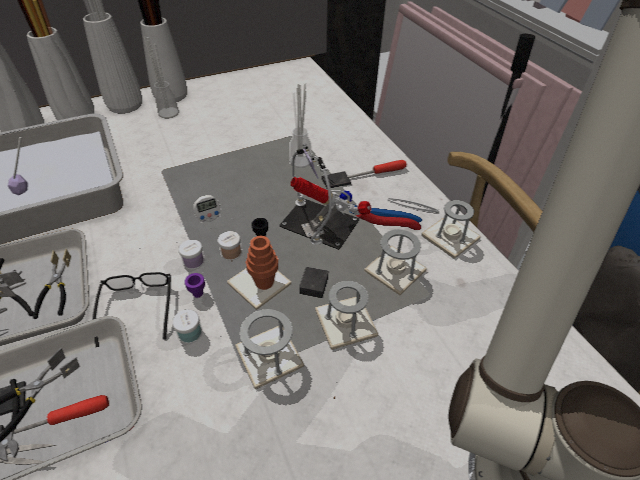

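View pics/top0.png

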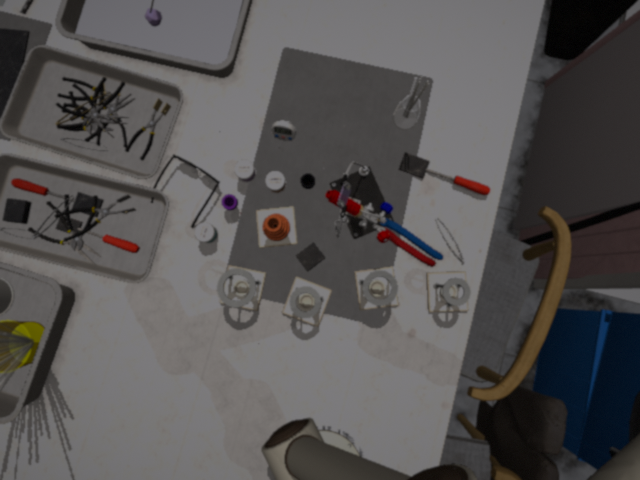

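The scene view shows the four-pot stack at about (262,262). The stands are at (266,333), (348,298), (400,245) and (457,212). In the top view the stack is at (277,226) and the stands are at (240,287), (307,303), (379,288) and (453,291). I'll enlarge these.

```bash
cat > h.py <<'E'
import numpy as np,cv2
from bench import *
def cam(n):
    p=camera_params(n);R=cv2.Rodrigues(p['rvec'])[0];return p['mtx'],R,np.array(p['tvec']).ravel()
def ray(n,uv,z):
    K,R,t=cam(n);d=R.T@np.linalg.inv(K)@np.array([uv[0],uv[1],1.]);c=-R.T@t
    return c+d*(z-c[2])/d[2]
def proj(n,P):
    p=camera_params(n);return cv2.projectPoints(np.array(P,float).reshape(-1,1,3),p['rvec'],p['tvec'],p['mtx'],None)[0].reshape(-1,2)
def circ(c,r,n=72):
    a=np.linspace(0,2*np.pi,n,endpoint=False);return np.c_[c[0]+r*np.cos(a),c[1]+r*np.sin(a),np.full(n,c[2])]
def crop(img,x0,y0,w,h,s,out):
    c=cv2.resize(img[y0:y0+h,x0:x0+w],None,fx=s,fy=s,interpolation=cv2.INTER_CUBIC)
    cv2.imwrite(out,c)
E
python3 - <<'E'
from h import *
t=cv2.imread("pics/top0.png");s=cv2.imread("pics/scene0.png")
t=cv2.convertScaleAbs(t,alpha=1.5)
crop(t,210,190,130,135,6,"pics/t1.png"[:-4]+".png") if 0 else crop(t,210,190,130,97,6,"pics/t1.png")
crop(t,210,255,133,75,6,"pics/t2.png");crop(t,345,255,133,75,6,"pics/t3.png")
crop(s,220,225,160,120,5,"pics/s1.png");crop(s,220,285,160,110,5,"pics/s2.png");crop(s,350,190,140,110,5,"pics/s3.png")
for n,uv in(("top",(277,226)),("scene",(262,240))):print(ray(n,uv,150))
for uv in((240,287),(307,303),(379,288),(453,291)):print(ray("top",uv,90))
for uv in((266,333),(348,298),(400,245),(457,212)):print(ray("scene",uv,90))
E
```

```text
[586.4499418  101.14476062 150.        ]
[584.68678184 115.06435533 150.        ]
[448.78298622 194.38083652  90.        ]
[411.31980966  34.80024813  90.        ]
[ 446.7027871  -135.56094198   90.        ]
[ 439.81363934 -309.85544216   90.        ]
[443.70467262 208.47447328  90.        ]
[410.43437055  45.37440614  90.        ]
[ 444.52782573 -130.11386352   90.        ]
[ 435.49184899 -303.84449943   90.        ]
```

View pics/t2.png

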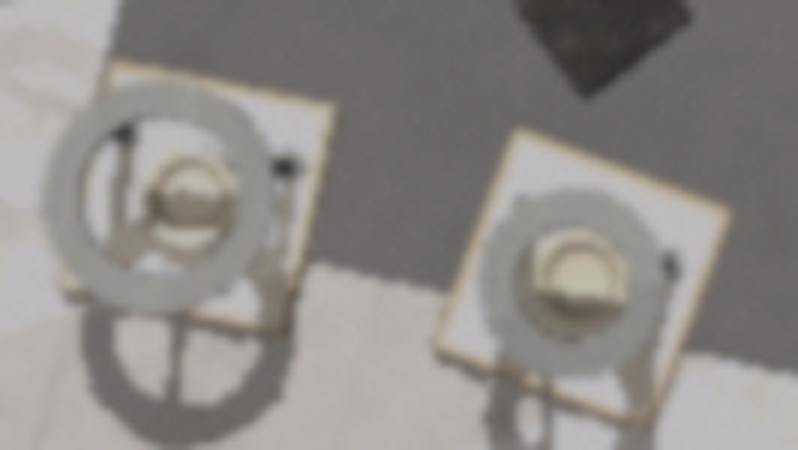

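View pics/t3.png

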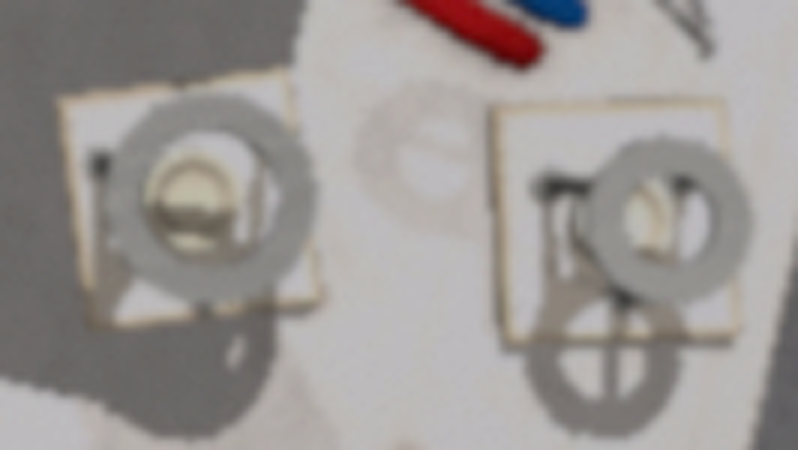

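View pics/s1.png

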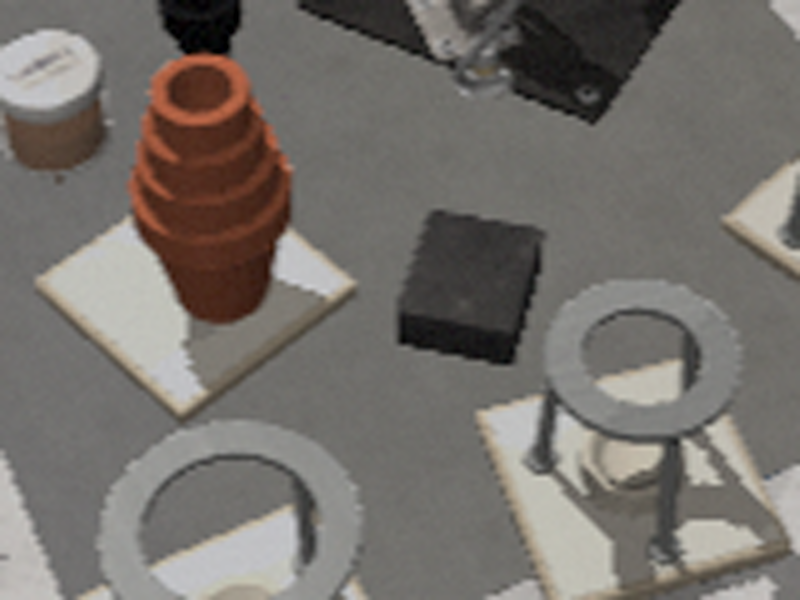

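View pics/t1.png

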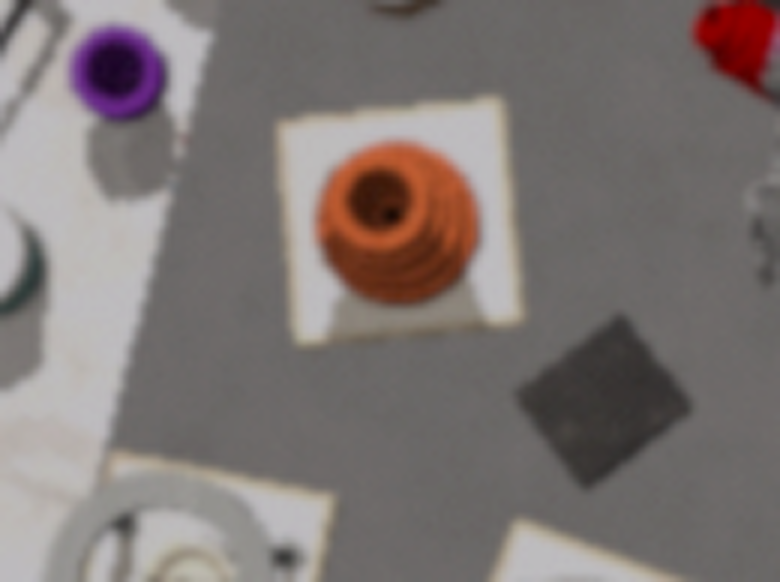

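View pics/s3.png

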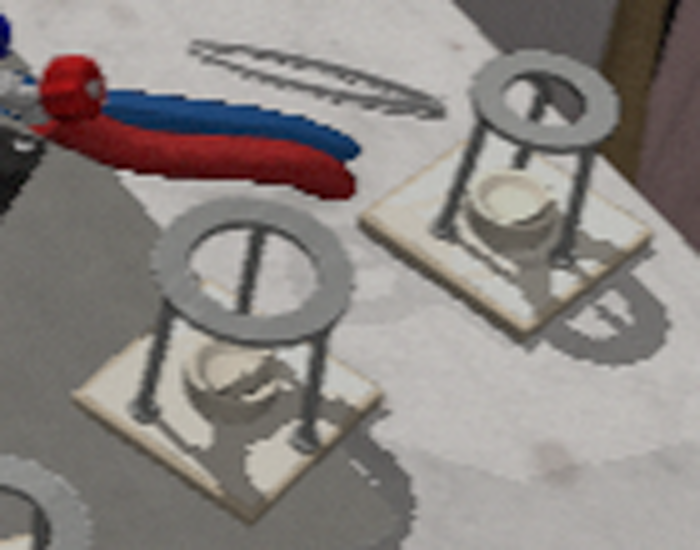

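View pics/s2.png

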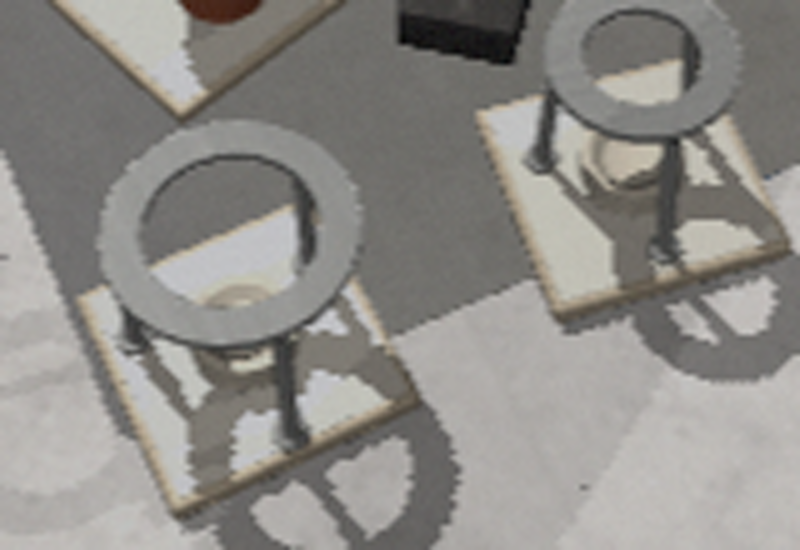

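```bash
cat >> h.py <<'E'
from scipy.optimize import minimize
from scipy.ndimage import map_coordinates
def sgrad(img,sig=1.0):
    g=cv2.GaussianBlur(cv2.cvtColor(img,cv2.COLOR_BGR2GRAY).astype(float),(0,0),sig)
    return cv2.Sobel(g,cv2.CV_64F,1,0)/8,cv2.Sobel(g,cv2.CV_64F,0,1)/8
def score(G,n,c,r):
    P=proj(n,circ(c,r)); Q=proj(n,circ(c,r+1)); d=Q-P; d/=np.linalg.norm(d,axis=1)[:,None]
    gx=map_coordinates(G[0],[P[:,1],P[:,0]],order=1);gy=map_coordinates(G[1],[P[:,1],P[:,0]],order=1)
    return np.minimum(np.abs(gx*d[:,0]+gy*d[:,1]),12).mean()
def fit(G,n,c0,terms,span=8):
    """terms: list of (r,dz)"""
    f=lambda p:-sum(score(G,n,(p[0],p[1],c0[2]+dz),r) for r,dz in terms)
    best=min(((f((c0[0]+i,c0[1]+j)),c0[0]+i,c0[1]+j) for i in np.arange(-span,span+.1,2) for j in np.arange(-span,span+.1,2)))
    m=minimize(f,best[1:],method='Nelder-Mead',options=dict(xatol=.05,fatol=1e-3,initial_simplex=[[best[1]-1,best[2]-1],[best[1]+1.3,best[2]-1],[best[1],best[2]+1.4]]))
    return m.x,-m.fun
E
python3 - <<'E'
from h import *
I={n:cv2.imread(f"pics/{n}0.png") for n in("top","scene")}
c={"a":((449,194),(444,208)),"b":((411,35),(410,45)),"c":((447,-136),(444,-130)),"d":((440,-310),(435,-304))}
sz={"S":(18,33),"M":(22.5,37.5),"L":(27,42),"X":(31.5,46.5)}
for k,v in c.items():
  for n,c0 in zip(("top","scene"),v):
    G=sgrad(I[n],.8)
    for s,(ri,ro) in sz.items():
        x,f=fit(G,n,(*c0,90),[(ri,0),(ro,0)],10); print(k,n,s,x.round(1),round(f,2))
E
```

```text
a top S [462.9 195.3] 10.74
a top M [457.7 198.5] 9.88
a top L [454.3 183.1] 9.5
a top X [449.8 185.1] 10.1Traceback (most recent call last):
  File "<stdin>", line 9, in <module>
  File "h.py", line 28, in fit
    m=minimize(f,best[1:],method='Nelder-Mead',options=dict(xatol=.05,fatol=1e-3,initial_simplex=[[best[1]-1,best[2]-1],[best[1]+1.3,best[2]-1],[best[1],best[2]+1.4]]))
    res = _minimize_neldermead(fun, x0, args, callback, bounds=bounds,
                               **options)
    fsim[k] = func(sim[k])
              ~~~~^^^^^^^^
    fx = function(np.copy(x), *(wrapper_args + args))
  File "h.py", line 26, in <lambda>
    f=lambda p:-sum(score(G,n,(p[0],p[1],c0[2]+dz),r) for r,dz in terms)
                ~~~^^^^^^^^^^^^^^^^^^^^^^^^^^^^^^^^^^^^^^^^^^^^^^^^^^^^^
  File "h.py", line 26, in <genexpr>
    f=lambda p:-sum(score(G,n,(p[0],p[1],c0[2]+dz),r) for r,dz in terms)
                    ~~~~~^^^^^^^^^^^^^^^^^^^^^^^^^^^^
  File "h.py", line 21, in score
    P=proj(n,circ(c,r)); Q=proj(n,circ(c,r+1)); d=Q-P; d/=np.linalg.norm(d,axis=1)[:,None]
                           ~~~~^^^^^^^^^^^^^^^
  File "h.py", line 9, in proj
    p=camera_params(n);return cv2.projectPoints(np.array(P,float).reshape(-1,1,3),p['rvec'],p['tvec'],p['mtx'],None)[0].reshape(-1,2)
ValueError: time passes only in moves, steps and waits
```

```bash
python3 - <<'E'
import pickle
from bench import camera_params
pickle.dump({n:camera_params(n) for n in("top","scene")},open("cams.pkl","wb"))
E
sed -i 's/^from bench import \*/from bench import read_state,get_image,job_done\nimport pickle\n_C=pickle.load(open("\.\/cams.pkl","rb"))\ncamera_params=lambda n:_C[n]/' h.py
python3 - <<'E'
from h import *
I={n:cv2.imread(f"pics/{n}0.png") for n in("top","scene")}
c={"a":((210+159/6,255+196/6),(220+231/5,285+232/5)),"b":((210+574/6,255+281/6),(220+643/5,225+358/5)),"c":((345+212/6,255+199/6),(350+253/5,190+269/5)),"d":((345+668/6,255+221/6),(350+544/5,190+101/5))}
sz={"S":(18,33),"M":(22.5,37.5),"L":(27,42),"X":(31.5,46.5)}
for k,v in c.items():
  for n,uv in zip(("top","scene"),v):
    c0=ray(n,uv,90)
    G=sgrad(I[n],.8);o=""
    for s,(ri,ro) in sz.items():
        x,f=fit(G,n,c0,[(ri,0),(ro,0)],6); o+=f" {s} {x.round(1)} {f:.2f};"
    print(k,n,c0.round(1),o)
E
```

```text
a top [447.2 202.7  90. ]  S [446.7 206.4] 7.73; M [451.4 194.4] 8.75; L [450.7 198.2] 7.98; X [448.1 202.3] 9.53;
a scene [446.2 206.3  90. ]  S [450.5 205.2] 11.31; M [441.9 209. ] 12.79; L [453.1 209.7] 14.17; X [449.9 205.2] 21.16;
b top [414.  38.  90.]  S [419.1  38.5] 7.80; M [413.7  39.4] 9.66; L [424.4  38.8] 10.76; X [419.7  35.6] 10.56;
b scene [412.2  42.3  90. ]  S [409.5  47.2] 13.76; M [414.2  42.2] 19.79; L [413.8  48.2] 13.22; X [406.7  48.7] 14.80;
c top [ 446.3 -138.7   90. ]  S [ 448.2 -146.1] 9.35; M [ 450.9 -142. ] 9.43; L [ 446.1 -136.9] 11.65; X [ 440.3 -135.6] 9.51;
c scene [ 446.1 -133.6   90. ]  S [ 438.3 -137.9] 20.70; M [ 441.2 -130.9] 16.97; L [ 446.7 -132.8] 20.41; X [ 438.8 -138.9] 15.58;
d top [ 437.9 -317.6   90. ]  S [ 439.9 -316.7] 11.97; M [ 431.6 -313.6] 9.72; L [ 430.7 -322.5] 10.29; X [ 439.1 -318.6] 10.30;
d scene [ 436.8 -311.8   90. ]  S [ 439.6 -316.4] 21.37; M [ 431.8 -310.6] 17.93; L [ 443.1 -304.5] 17.32; X [ 442.  -314.7] 15.89;
```

Run:
```python
from h import *
I={n:cv2.imread(f"pics/{n}0.png") for n in("top","scene")}
uv={"top":(210+380/6,190+202/6),"scene":(220+202/5,225+90/5)}
for n in I:
    K,R,t=cam(n);print("cam",(-R.T@t).round())
    G=sgrad(I[n],.8);c0=ray(n,uv[n],134)
    print(n,c0.round(1),fit(G,n,c0,[(13,0),(20,0)],6),fit(G,n,c0,[(20,0)],6),fit(G,n,c0,[(13,0)],6),fit(G,n,c0,[(13,0),(20,0),(24.5,-18),(29,-36),(33.5,-54)],6))
    # hue-based saturation channel
```

```text
cam [ 439.  -17. 1159.]
top [594.3 111.6 134. ] (array([596.81757883, 113.68374284]), np.float64(19.706682297578716)) (array([590.42300722, 119.92719481]), np.float64(9.46220617366225)) (array([596.9348853 , 113.54441216]), np.float64(12.0)) (array([596.51401387, 113.47228291]), np.float64(45.20637256643686))
cam [ 50. 423. 787.]
scene [593.4 114.4 134. ] (array([597.1892227 , 114.89142226]), np.float64(19.514279323277226)) (array([592.45318771, 112.5320398 ]), np.float64(8.042805069399911)) (array([595.35451811, 115.75762099]), np.float64(12.0)) (array([595.92746129, 115.95485724]), np.float64(38.32795157662325))
```

```bash
sed -i 's/gy\*d\[:,1\]),12)/gy*d[:,1]),CL)/; s/^def score/CL=40\ndef score/' h.py
python3 - <<'E'
from h import *
I={n:cv2.imread(f"pics/{n}0.png") for n in("top","scene")}
uv={"top":(210+380/6,190+202/6),"scene":(220+202/5,225+90/5)}
st={"X":(449,203.8,31.5,46.5),"M":(414,40.8,22.5,37.5),"L":(446.4,-134.9,27,42),"S":(439.7,-316.5,18,33)}
out=[]
for n in I:
    G=sgrad(I[n],.7);c0=ray(n,uv[n],134)
    T=[(13,0),(20,0),(24.5,-18),(29,-36),(33.5,-54)]
    x,f=fit(G,n,c0,T,6);print(n,x.round(1),f,[fit(G,n,c0,[t],6)[0].round(1) for t in T[:2]])
    s=6;x0,y0,w,h=(240,190,70,70) if n=="top" else (235,222,60,70)
    im=cv2.resize(I[n][y0:y0+h,x0:x0+w],None,fx=s,fy=s,interpolation=cv2.INTER_CUBIC)
    for r,dz in T:
        P=((proj(n,circ((*x,134+dz),r))-(x0,y0)+.5)*s).astype(int);cv2.polylines(im,[P],True,(0,255,0),1)
    out.append(im)
    for k,(a,b,ri,ro) in st.items(): 
        print(k,n,fit(G,n,(a,b,90),[(ri,0),(ro,0)],6)[0].round(1),fit(G,n,(a,b,90),[(ro,0)],6)[0].round(1))
h=max(o.shape[0] for o in out)
cv2.imwrite("pics/ov1.png",np.hstack([cv2.copyMakeBorder(o,0,h-o.shape[0],0,0,cv2.BORDER_CONSTANT) for o in out]))
E
```

```text
top [596.3 113.4] 53.066636580351904 [array([596.9, 113.4]), array([589.4, 118.9])]
X top [448.1 202.3] [451.5 204.1]
M top [413.7  39.5] [413.8  37.6]
L top [ 446.3 -137.2] [ 447.4 -138. ]
S top [ 439.9 -316.6] [ 439.9 -317.6]
scene [596.1 115.1] 55.35681462785816 [array([596.2, 114.8]), array([596.8, 115.1])]
X scene [449.8 205.3] [449.9 205.2]
M scene [415.1  41.1] [412.5  43. ]
L scene [ 445.6 -132.1] [ 445.6 -132.8]
S scene [ 439.8 -315. ] [ 438.7 -311.3]
```

View pics/ov1.png

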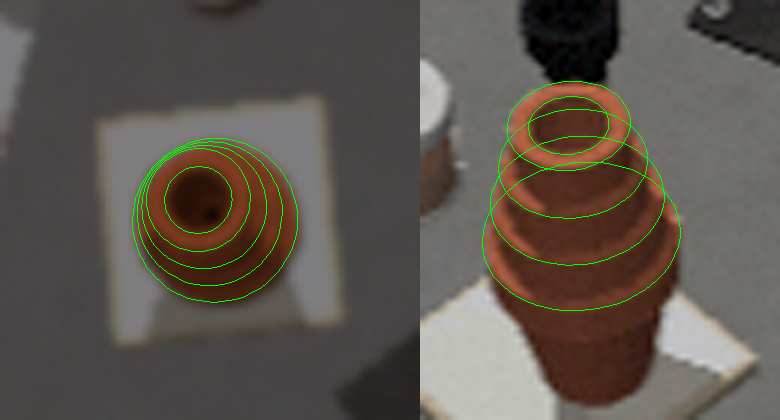

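The overlay shows all five rim circles lying on the stack in both views. That puts the stack axis at about (596,114) and matches each stand to its size. Next I'll move above the stack.

```bash
cat >> h.py <<'E'
from scipy.spatial.transform import Rotation as Ro
def tool(target,s=None):
    s=s or read_state();R=Ro.from_quat(s['ee_rot']).as_matrix()
    return (R.T@(np.array(target)-s['position']))/1000
def st():
    s=read_state();print("t",round(s['clock'],2),"pos",s['position'].round(1),"q",s['ee_rot'].round(4),"F",s['contact_force'].round(1),"w",round(s['gripper_width'],1),"j",s['joints'].round(2))
    return s
E
python3 -c "
from h import *
st();d=tool((596.2,114.3,200));print(d.round(4),np.linalg.norm(d))"
```

```text
t 0.1 pos [ 142.3 -608.1  230.3] q [-1.146e-01  9.934e-01  9.000e-04 -2.000e-04] F [ 0.2 -0.1 -0.1] w 85.4 j [-1.08  0.39  0.01 -0.   -1.19 -0.26]
[-0.6065  0.6     0.0314] 0.8536888341242761
```

{"api": "send_rows", "payload": {"translation": [[-0.02, 0.02, 0], [-0.05, 0.05, 0], [-0.08, 0.08, 0], [-0.11, 0.11, 0], [-0.14, 0.14, 0], [-0.17, 0.17, 0], [-0.2, 0.2, 0], [-0.23, 0.23, 0], [-0.26, 0.26, 0], [-0.29, 0.29, 0], [-0.31, 0.31, 0], [-0.32, 0.32, 0]], "yaw": [0, 0, 0, 0, 0, 0, 0, 0, 0, 0, 0, 0], "fingers": [75, 75, 75, 75, 75, 75, 75, 75, 75, 75, 75, 75]}}

```text
clock: 1.3
position: [381.8, -221.7, 230.8]
ee_rot: [-0.116, 0.993, 0.001, -0.0]
contact_force: [-0.4, -0.6, -0.1]
gripper_width: 60.3
```

```bash
python3 -c "
from h import *
st();d=tool((596.2,114.3,200));print(d.round(4),np.linalg.norm(d))"
```

```text
t 1.3 pos [ 381.8 -221.7  230.8] q [-1.159e-01  9.933e-01  1.100e-03 -2.000e-04] F [-0.4 -0.6 -0.1] w 60.3 j [-0.16  0.07 -0.41 -0.   -1.09 -1.18]
[-0.286   0.2775  0.0314] 0.399731424713806
```

{"api": "send_rows", "payload": {"translation": [[-0.02, 0.02, 0], [-0.05, 0.05, 0], [-0.08, 0.08, 0], [-0.11, 0.11, 0], [-0.14, 0.14, 0], [-0.17, 0.17, 0], [-0.2, 0.2, 0], [-0.23, 0.23, 0.01], [-0.26, 0.25, 0.02], [-0.28, 0.27, 0.03], [-0.286, 0.2775, 0.031], [-0.286, 0.2775, 0.031]], "yaw": [0, 0, 0, 0, 0, 0, 0, 0, 0, 0, 0, 0], "fingers": [75, 75, 75, 75, 75, 75, 75, 75, 75, 75, 75, 75]}}

```text
clock: 2.5
position: [596.0, 115.1, 199.2]
ee_rot: [-0.117, 0.993, 0.001, -0.001]
contact_force: [-0.0, -0.1, 0.2]
gripper_width: 60.1
```

```bash
python3 -c "
from h import *
s=st();d=tool((596.2,114.3,145),s);print(d.round(4),np.linalg.norm(d))
cv2.imwrite('pics/s_a.png',get_image('scene')); cv2.imwrite('pics/t_a.png',get_image('top'))
s=cv2.imread('pics/s_a.png');crop(s,200,150,160,140,4,'pics/s_a2.png');crop(cv2.convertScaleAbs(cv2.imread('pics/t_a.png'),alpha=1.6),200,150,160,130,4,'pics/t_a2.png')"
```

```text
t 2.5 pos [596.  115.1 199.2] q [-1.166e-01  9.932e-01  8.000e-04 -1.200e-03] F [-0.  -0.1  0.2] w 60.1 j [ 0.46  0.38 -0.08 -0.   -1.11 -1.79]
[-0.0001 -0.0009  0.0542] 0.054253601453549086
```

View pics/s_a2.png

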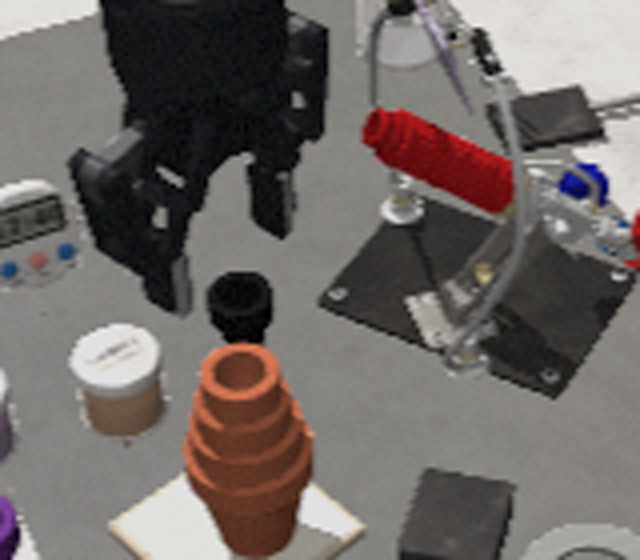

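View pics/t_a2.png

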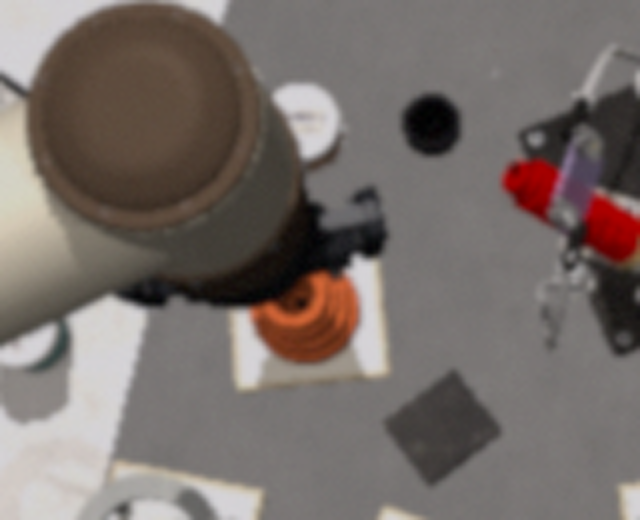

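The view shows the open jaws straddling the stack axis with nothing nearby. Now I'll descend to the smallest collar.

{"api": "send_rows", "payload": {"translation": [[0, -0.001, 0.02], [0, -0.001, 0.045], [0, -0.001, 0.06], [0, -0.001, 0.07], [0, -0.001, 0.077], [0, -0.001, 0.081], [0, -0.001, 0.081]], "yaw": [0, 0, 0, 0, 0, 0, 0], "fingers": [75, 75, 75, 75, 75, 75, 75]}}

```text
clock: 3.3
position: [595.9, 112.7, 119.8]
ee_rot: [-0.116, 0.993, 0.001, -0.0]
contact_force: [0.2, -0.3, -0.4]
gripper_width: 60.6
```

```bash
cat >> h.py <<'E'
def shot(tag,cs,ct,ks=5,kt=5):
    s=get_image('scene');t=get_image('top')
    cv2.imwrite(f'pics/{tag}_s0.png',s);cv2.imwrite(f'pics/{tag}_t0.png',t)
    def cr(im,c,k,w=76,h=100):
        x0,y0=int(c[0]-w/2),int(c[1]-h/2);return cv2.resize(im[y0:y0+h,x0:x0+w],None,fx=k,fy=k,interpolation=cv2.INTER_CUBIC),(x0,y0)
    a,o1=cr(s,cs,ks);b,o2=cr(cv2.convertScaleAbs(t,alpha=1.6),ct,kt)
    cv2.imwrite(f'pics/{tag}.png',np.hstack([a,b]));print("crop origins",o1,o2,"scale",ks)
E
python3 -c "
from h import *
st();shot('b',(262,240),(280,226))"
```

```text
t 3.3 pos [595.9 112.7 119.8] q [-1.157e-01  9.933e-01  1.100e-03 -2.000e-04] F [ 0.2 -0.3 -0.4] w 60.6 j [ 0.45  0.45 -0.19 -0.   -0.93 -1.79]
crop origins (224, 190) (242, 176) scale 5
```

View pics/b.png

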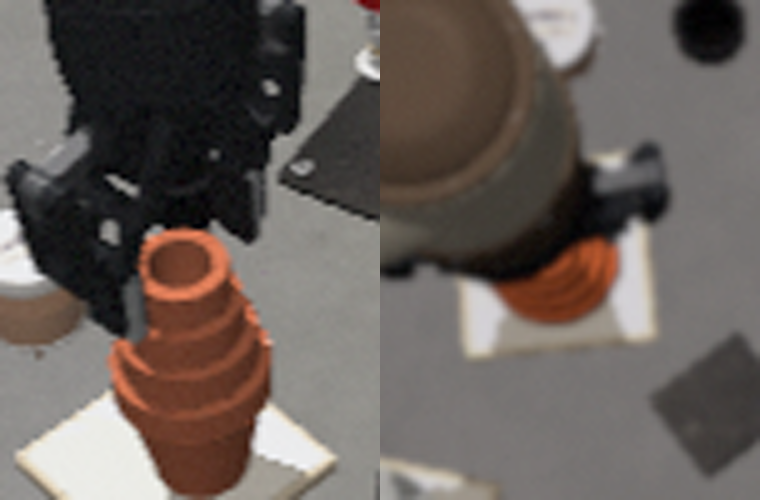

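{"api": "send_rows", "payload": {"translation": [[0, 0.001, 0.001], [0, 0.001, 0.002], [0, 0.001, 0.002], [0, 0.001, 0.002], [0, 0.001, 0.002], [0, 0.001, 0.002], [0, 0.001, 0.002], [0, 0.001, 0.002]], "yaw": [0, 0, 0, 0, 0, 0, 0, 0], "fingers": [75, 90, 105, 115, 125, 140, 200, 200]}}

```text
clock: 4.2
position: [596.5, 114.1, 118.9]
ee_rot: [-0.116, 0.993, 0.001, 0.001]
contact_force: [-0.7, -0.6, 2.8]
gripper_width: 37.8
```

```bash
python3 -c "
from h import *
st();shot('c',(262,240),(280,226))"
```

```text
t 4.2 pos [596.5 114.1 118.9] q [-1.160e-01  9.933e-01  1.200e-03  9.000e-04] F [-0.7 -0.6  2.8] w 37.8 j [ 0.45  0.45 -0.19 -0.   -0.93 -1.79]
crop origins (224, 190) (242, 176) scale 5
```

View pics/c.png

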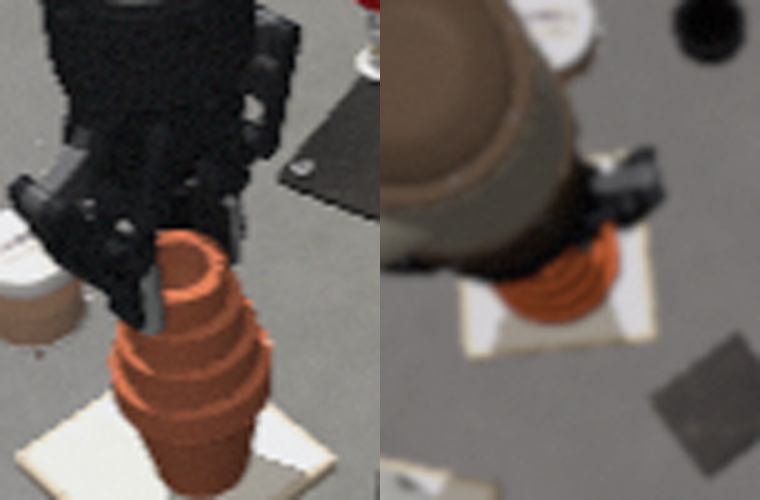

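The grip is on the smallest collar only. I'll lift slowly and then check.

{"api": "send_rows", "payload": {"translation": [[0, 0, -0.002], [0, 0, -0.005], [0, 0, -0.01], [0, 0, -0.016], [0, 0, -0.024], [0, 0, -0.032], [0, 0, -0.04], [0, 0, -0.048], [0, 0, -0.055], [0, 0, -0.06], [0, 0, -0.06]], "yaw": [0, 0, 0, 0, 0, 0, 0, 0, 0, 0, 0], "fingers": [200, 200, 200, 200, 200, 200, 200, 200, 200, 200, 200]}}

```text
clock: 5.4
position: [596.9, 114.1, 179.9]
ee_rot: [-0.116, 0.993, 0.001, 0.002]
contact_force: [-0.5, -0.2, -0.2]
gripper_width: 38.1
```

```bash
python3 -c "
from h import *
st();shot('d',(262,230),(280,226))"
```

```text
t 5.4 pos [596.9 114.1 179.9] q [-0.116   0.9932  0.0015  0.0018] F [-0.5 -0.2 -0.2] w 38.1 j [ 0.45  0.39 -0.11 -0.   -1.06 -1.79]
crop origins (224, 180) (242, 176) scale 5
```

View pics/d.png

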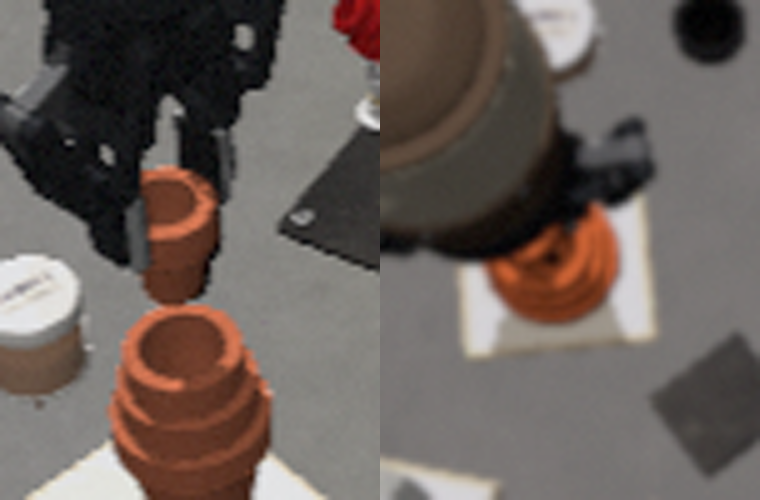

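The smallest pot came up alone: the crop shows the medium rim still seated in the stack. Next I'll carry it to the small stand, going by x≈450.

{"api": "send_rows", "payload": {"translation": [[0.01, 0, -0.005], [0.03, -0.003, -0.01], [0.06, -0.007, -0.015], [0.09, -0.01, -0.02], [0.12, -0.014, -0.02], [0.14, -0.025, -0.02], [0.155, -0.045, -0.02], [0.162, -0.075, -0.02], [0.17, -0.105, -0.02], [0.178, -0.135, -0.02], [0.184, -0.155, -0.02], [0.188, -0.165, -0.02]], "yaw": [0, 0, 0, 0, 0, 0, 0, 0, 0, 0, 0, 0], "fingers": [200, 200, 200, 200, 200, 200, 200, 200, 200, 200, 200, 200]}}

```text
clock: 6.7
position: [450.3, -91.4, 198.0]
ee_rot: [-0.115, 0.993, 0.001, 0.001]
contact_force: [-0.2, -0.4, -0.8]
gripper_width: 38.1
```

```bash
python3 -c "
from h import *
s=st();print(tool((439.7,-316.,180),s).round(4))"
```

```text
t 6.7 pos [450.3 -91.4 198. ] q [-1.150e-01  9.934e-01  1.300e-03  5.000e-04] F [-0.2 -0.4 -0.8] w 38.1 j [ 0.15  0.13 -0.43 -0.   -1.01 -1.49]
[ 0.0616 -0.2163  0.0174]
```

{"api": "send_rows", "payload": {"translation": [[0.003, -0.01, 0], [0.009, -0.03, 0], [0.017, -0.06, 0], [0.026, -0.09, 0], [0.034, -0.12, 0.005], [0.043, -0.15, 0.01], [0.051, -0.18, 0.015], [0.058, -0.203, 0.025], [0.061, -0.214, 0.035], [0.062, -0.216, 0.043], [0.062, -0.216, 0.043], [0.062, -0.216, 0.043]], "yaw": [0, 0, 0, 0, 0, 0, 0, 0, 0, 0, 0, 0], "fingers": [200, 200, 200, 200, 200, 200, 200, 200, 200, 200, 200, 200]}}

```text
clock: 7.9
position: [439.4, -314.9, 154.4]
ee_rot: [-0.116, 0.993, 0.001, 0.0]
contact_force: [-0.9, -0.6, -0.5]
gripper_width: 37.7
```

```bash
python3 -c "
from h import *
s=st();shot('e',(457,195),(453,285))"
```

```text
t 7.9 pos [ 439.4 -314.9  154.4] q [-1.156e-01  9.933e-01  1.300e-03  3.000e-04] F [-0.9 -0.6 -0.5] w 37.7 j [-0.32  0.31 -0.31 -0.   -0.95 -1.01]
crop origins (419, 145) (415, 235) scale 5
```

View pics/e.png

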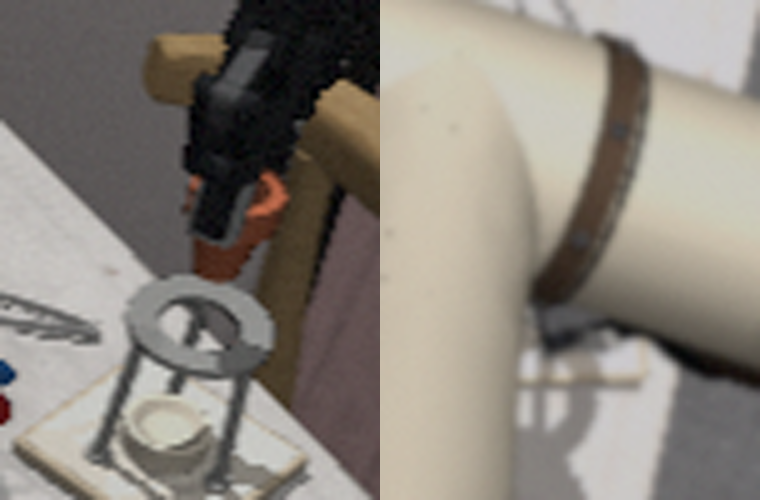

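```bash
cat >> h.py <<'E'
def overlay(imgf,n,cs,x0,y0,w,h,s,out):
    im=cv2.imread(imgf);im=cv2.resize(im[y0:y0+h,x0:x0+w],None,fx=s,fy=s,interpolation=cv2.INTER_NEAREST)
    for c,r in cs:
        P=((proj(n,circ(c,r))-(x0,y0)+.5)*s).round().astype(int);cv2.polylines(im,[P],True,(0,255,0),1)
    if out: cv2.imwrite(out,im)
    return im
E
python3 - <<'E'
from h import *
n="scene";G=sgrad(cv2.imread("pics/scene0.png"),.6)
c0=(439.7,-315,90)
for T in ([(18,0),(33,0)],[(33,0)],[(18,0)],[(33,0),(33,-5)]): print(T,*fit(G,n,c0,T,6))
x=fit(G,n,c0,[(18,0),(33,0)],6)[0]
a=overlay("pics/scene0.png",n,[((*x,90),18),((*x,90),33)],430,192,56,60,7,None)
G=sgrad(cv2.imread("pics/e_s0.png"),.6)
z=154.4-2.9+18
for T in ([(13,0),(20,0)],[(13,0)],[(20,0)],[(13,0),(20,0),(20,-18),(11,-46)]): print(T,*fit(G,n,(439.4,-314.9,z),T,6))
x=fit(G,n,(439.4,-314.9,z),[(13,0),(20,0)],6)[0]
b=overlay("pics/e_s0.png",n,[((*x,z),13),((*x,z),20),((*x,z-18),20),((*x,z-46),11)],440,165,56,60,7,None)
cv2.imwrite("pics/ov2.png",np.hstack([a,b]))
E
```

```text
[(18, 0), (33, 0)] [ 439.73703382 -314.9725248 ] 37.74056158623977
[(33, 0)] [ 438.7002728  -311.26236305] 20.62274713538394
[(18, 0)] [ 438.49150796 -314.53273228] 18.887066199844764
[(33, 0), (33, -5)] [ 441.08241158 -315.52515566] 39.36371797593145
[(13, 0), (20, 0)] [ 440.16799481 -310.49381559] 20.11374774650665
[(13, 0)] [ 432.19938783 -314.35379492] 11.667699172436432
[(20, 0)] [ 440.23222577 -310.60362523] 9.991324094485318
[(13, 0), (20, 0), (20, -18), (11, -46)] [ 440.33907524 -312.50998808] 40.03558762872074
```

View pics/ov2.png

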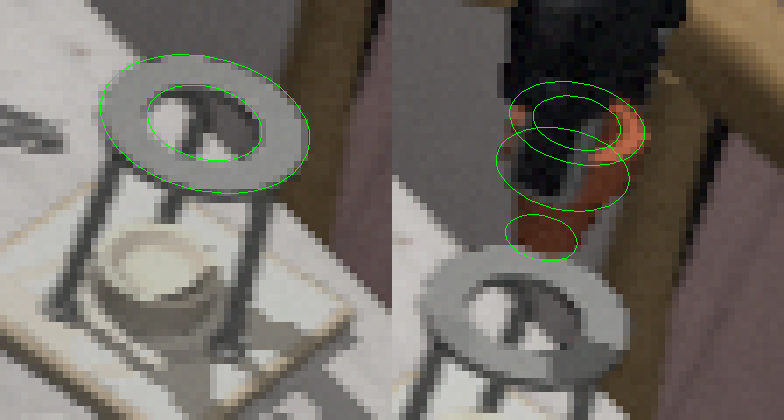

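Run:
```python
from h import *
im=cv2.imread("pics/e_s0.png")
hsv=cv2.cvtColor(im,cv2.COLOR_BGR2HSV)
m=((hsv[...,0]<10)|(hsv[...,0]>174))&(hsv[...,1]>100)
for y in range(174,204):
    print(y,''.join('#' if m[y,x] else '.' for x in range(450,485)),)
a=cv2.resize(im[165:215,440:500],None,fx=12,fy=12,interpolation=cv2.INTER_NEAREST)
cv2.imwrite("pics/z1.png",cv2.convertScaleAbs(a,alpha=1.8))
```

```text
174 ...................................
175 ...................................
176 ...................................
177 ...................................
178 ......................#............
179 .....................####..........
180 ........##...........####..........
181 .......##.............####.........
182 .......#............######.........
183 .......#............######.........
184 ....................#######........
185 ...................#######.........
186 ......#............#######.........
187 ..................#######..........
188 ..................#######..........
189 ..................#######..........
190 ..................###.##...........
191 .................#######...........
192 .................#####.............
193 ........##......#####..............
194 ........#####..####................
195 .........##########................
196 ........#####.##.##................
197 ........##########.................
198 .........########..................
199 .........########..................
200 ..........######...................
201 ...................................
202 ...................................
203 ...................................
```

View pics/z1.png

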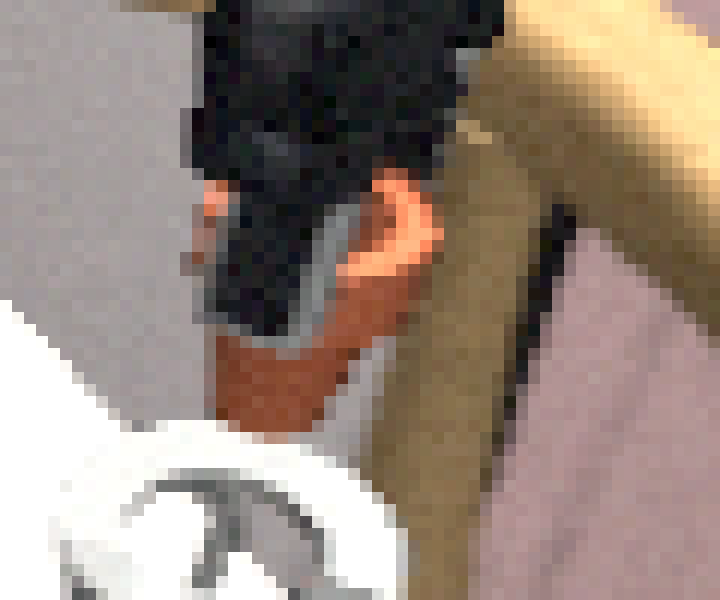

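Run:
```python
from h import *
n="scene"
G=sgrad(cv2.imread("pics/d_s0.png"),.6)
z=179.9-2.9+18
for T in ([(13,0),(20,0)],[(13,0)],[(20,0)],[(13,0),(20,0),(20,-18),(11,-46)]): print(T,*fit(G,n,(596.9,115,z),T,6))
x=fit(G,n,(596.9,115,z),[(13,0),(20,0)],6)[0]
a=overlay("pics/d_s0.png",n,[((*x,z),13),((*x,z),20),((*x,z-18),20),((*x,z-46),11)],235,205,50,50,8,None)
x=(596.5,115)
b=overlay("pics/d_s0.png",n,[((*x,z),13),((*x,z),20),((*x,z-18),20),((*x,z-46),11)],235,205,50,50,8,None)
cv2.imwrite("pics/ov3.png",np.hstack([a,b]))
```

```text
[(13, 0), (20, 0)] [596.55184569 117.03863645] 32.50893924884874
[(13, 0)] [596.17869073 116.62314914] 16.688042990080817
[(20, 0)] [596.8579284  117.25570748] 16.113696182771676
[(13, 0), (20, 0), (20, -18), (11, -46)] [596.13017668 112.01852021] 58.87801340022712
```

View pics/ov3.png

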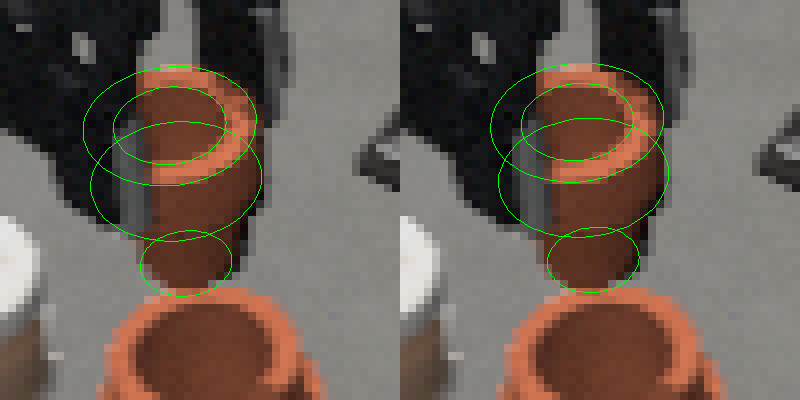

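```bash
python3 -c "
from h import *
s=st();print(tool((439.3,-317.,106),s).round(4))"
```

```text
t 8.0 pos [ 439.8 -315.   155. ] q [-0.1158  0.9933  0.001   0.001 ] F [0.8 0.5 0.4] w 38.0 j [-0.32  0.31 -0.31 -0.   -0.95 -1.01]
[ 0.001  -0.0019  0.049 ]
```

{"api": "send_rows", "payload": {"translation": [[0.001, -0.002, 0.006], [0.001, -0.002, 0.015], [0.001, -0.002, 0.025], [0.001, -0.002, 0.034], [0.001, -0.002, 0.042], [0.001, -0.002, 0.047], [0.001, -0.002, 0.049], [0.001, -0.002, 0.049]], "yaw": [0, 0, 0, 0, 0, 0, 0, 0], "fingers": [200, 200, 200, 200, 200, 200, 200, 200]}}

```text
clock: 8.8
position: [439.3, -317.1, 105.7]
ee_rot: [-0.116, 0.993, 0.001, 0.001]
contact_force: [-0.6, -0.8, 0.3]
gripper_width: 38.0
```

Run:
```python
from h import *
s=st();i=get_image('scene');cv2.imwrite('pics/f_s0.png',i)
n="scene";z=s['position'][2]-2.9+18;p=s['position']
a=cv2.resize(i[180:240,430:490],None,fx=9,fy=9,interpolation=cv2.INTER_NEAREST)
G=sgrad(i,.6);c=(p[0]+.5,p[1]+3)
cs=[((439.7,-315,90),33),((439.7,-315,90),18)]+[((*c,z),20),((*c,z),13),((*c,z-18),20)]
print(fit(G,n,(439.7,-315,90),[(33,0)],3),fit(G,n,(*c,z),[(20,0)],5),fit(G,n,(*c,z),[(20,0),(20,-18)],5))
overlay("pics/f_s0.png",n,cs,430,180,60,60,9,"pics/f.png")
```

```text
t 8.8 pos [ 439.3 -317.1  105.7] q [-1.158e-01  9.933e-01  1.100e-03  7.000e-04] F [-0.6 -0.8  0.3] w 38.0 j [-0.33  0.37 -0.36 -0.   -0.83 -1.01]
(array([ 438.21355301, -310.46387304]), np.float64(15.561127210178345)) (array([ 446.13300221, -308.43958498]), np.float64(12.36439023347642)) (array([ 439.40486535, -313.34589945]), np.float64(21.29738497645871))
```

View pics/f.png

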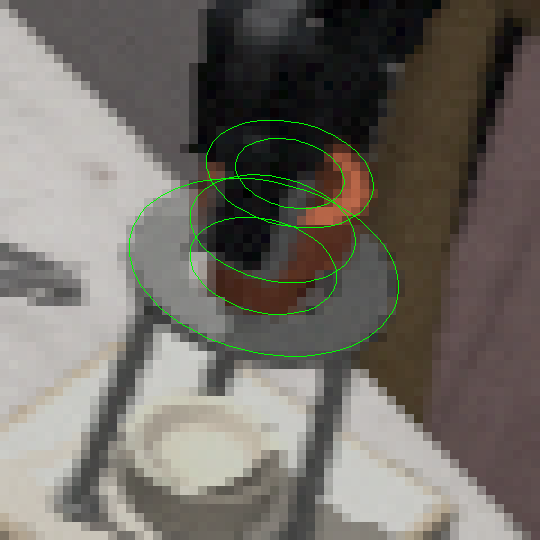

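Run:
```python
from h import *
n="scene";i=cv2.imread("pics/f_s0.png")
x0,y0,w,h,s=448,194,28,24,26
im=cv2.convertScaleAbs(cv2.resize(i[y0:y0+h,x0:x0+w],None,fx=s,fy=s,interpolation=cv2.INTER_NEAREST),alpha=1.6)
p=(439.3,-317.1,105.7);c=(p[0]+.5,p[1]+3)
zl=p[2]-2.9
for cc,r,col in [((439.7,-315,90),18,(0,255,0)),((439.7,-315,85),18,(0,120,0)),((*c,90),11+5*(90-(zl-28))/28,(255,255,0)),((*c,zl),20,(255,0,255)),((*c,zl-28),11,(255,0,0))]:
    P=((proj(n,circ(cc,r))-(x0,y0)+.5)*s).astype(int);cv2.polylines(im,[P],True,col,1)
cv2.imwrite("pics/g.png",im)
```

```text
(no output)
```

View pics/g.png

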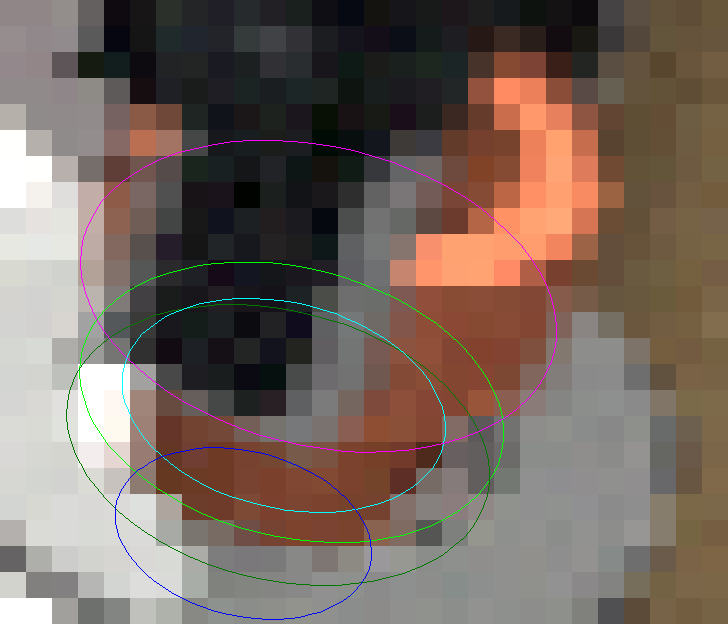

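The crop shows the body centred in the hole to within about 1 mm, with similar gaps on the left and right. I'll lower it slowly.

{"api": "send_rows", "payload": {"translation": [[0, 0, 0.003], [0, 0, 0.006], [0, 0, 0.008], [0, 0, 0.009], [0, 0, 0.01], [0, 0, 0.01]], "yaw": [0, 0, 0, 0, 0, 0], "fingers": [200, 200, 200, 200, 200, 200]}}

```text
clock: 9.45
position: [439.5, -317.2, 96.0]
ee_rot: [-0.116, 0.993, 0.001, 0.001]
contact_force: [0.7, -0.3, -1.2]
gripper_width: 37.9
```

{"api": "send_rows", "payload": {"translation": [[0, 0, 0.001], [0, 0, 0.002], [0, 0, 0.002], [0, 0, 0.002]], "yaw": [0, 0, 0, 0], "fingers": [200, 200, 200, 200]}}

```text
clock: 9.85
position: [439.5, -317.1, 94.0]
ee_rot: [-0.116, 0.993, 0.001, 0.001]
contact_force: [0.1, -0.6, -0.2]
gripper_width: 37.9
```

{"api": "send_rows", "payload": {"translation": [[0, 0, 0.0005], [0, 0, 0.001], [0, 0, 0.0015], [0, 0, 0.0015]], "yaw": [0, 0, 0, 0], "fingers": [200, 200, 200, 200]}}

```text
clock: 10.25
position: [439.6, -317.2, 92.9]
ee_rot: [-0.116, 0.993, 0.001, 0.001]
contact_force: [-0.8, 1.4, 3.3]
gripper_width: 38.5
```

{"api": "send_rows", "payload": {"translation": [[0, 0, 0.0005], [0, 0, 0.0005]], "yaw": [0, 0], "fingers": [200, 200]}}

```text
clock: 10.45
position: [439.6, -317.2, 92.9]
ee_rot: [-0.116, 0.993, 0.001, 0.001]
contact_force: [-1.7, 2.0, 4.8]
gripper_width: 37.8
```

Run:
```python
from h import *
s=st();i=get_image('scene');cv2.imwrite('pics/i_s0.png',i)
im=cv2.resize(i[185:235,430:490],None,fx=10,fy=10,interpolation=cv2.INTER_CUBIC);cv2.imwrite("pics/i.png",cv2.convertScaleAbs(im,alpha=1.4))
```

```text
t 10.45 pos [ 439.6 -317.2   92.9] q [-1.160e-01  9.933e-01  8.000e-04  1.100e-03] F [-1.7  2.   4.8] w 37.8 j [-0.33  0.39 -0.38 -0.   -0.8  -1.01]
```

View pics/i.png

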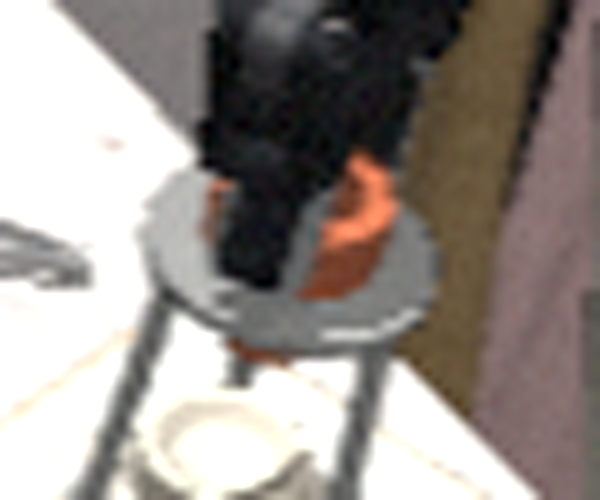

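The collar sits on the ring with the foot showing below, and contact came at the expected height. I'll release it.

{"api": "send_rows", "payload": {"translation": [[0, 0, 0], [0, 0, 0], [0, 0, 0], [0, 0, 0], [0, 0, 0], [0, 0, 0]], "yaw": [0, 0, 0, 0, 0, 0], "fingers": [130, 120, 110, 100, 90, 85]}}

```text
clock: 11.1
position: [439.5, -317.2, 92.8]
ee_rot: [-0.116, 0.993, 0.001, 0.001]
contact_force: [0.4, 0.4, 0.0]
gripper_width: 56.6
```

{"api": "send_rows", "payload": {"translation": [[0, 0, -0.003], [0, 0, -0.01], [0, 0, -0.025], [0, 0, -0.045], [0, 0, -0.07], [0, 0, -0.09], [0, 0, -0.1], [0, 0, -0.1]], "yaw": [0, 0, 0, 0, 0, 0, 0, 0], "fingers": [85, 85, 85, 85, 60, 50, 50, 50]}}

```text
clock: 11.9
position: [440.1, -317.7, 194.5]
ee_rot: [-0.116, 0.993, -0.0, 0.003]
contact_force: [0.0, 0.1, -0.1]
gripper_width: 68.6
```

Run:
```python
from h import *
s=st();i=get_image('scene');cv2.imwrite('pics/j_s0.png',i)
im=cv2.resize(i[185:235,430:490],None,fx=10,fy=10,interpolation=cv2.INTER_CUBIC);cv2.imwrite("pics/j.png",cv2.convertScaleAbs(im,alpha=1.4))
G=sgrad(i,.6)
print(fit(G,"scene",(439.7,-315,108),[(13,0),(20,0)],5))
print(tool((450,0,195),s).round(4),tool((596.5,114.1,195),s).round(4))
```

```text
t 11.9 pos [ 440.1 -317.7  194.5] q [-1.160e-01  9.932e-01 -1.000e-04  2.700e-03] F [ 0.   0.1 -0.1] w 68.6 j [-0.33  0.27 -0.25 -0.   -1.04 -1.01]
(array([ 440.10472894, -314.22635922]), np.float64(32.89431845074638))
[-8.280e-02  3.069e-01 -3.000e-04] [-0.2516  0.3841  0.0006]
```

View pics/j.png

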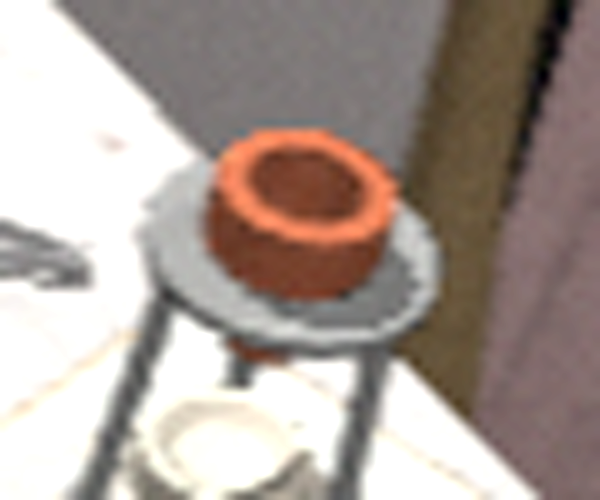

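The small pot sits flat in its stand: the collar is on the ring and the foot shows below. Now I'll measure the remaining stack.

Run:
```python
from h import *
i=cv2.imread("pics/j_s0.png");G=sgrad(i,.6)
print(fit(G,"scene",(596.5,115,116),[(17.5,0),(24.5,0)],5),fit(G,"scene",(596.5,115,116),[(17.5,0),(24.5,0),(29,-18),(33.5,-36)],5))
i=get_image("top");cv2.imwrite("pics/j_t0.png",i);G=sgrad(i,.7)
print(fit(G,"top",(596.5,114,116),[(17.5,0),(24.5,0)],5))
for k,(a,b,ri,ro) in {"S":(439.5,-317,18,33)}.items():print(fit(G,"top",(a,b,108),[(20,0),(13,0)],5))
```

```text
(array([596.48689011, 115.28895831]), np.float64(31.632803474080212)) (array([596.32111669, 115.5051877 ]), np.float64(44.99874468296002))
(array([596.84954424, 113.99705353]), np.float64(22.406360523781196))
(array([ 437.34514055, -316.59819107]), np.float64(12.724324082541415))
```

{"api": "send_rows", "payload": {"translation": [[-0.005, 0.02, 0], [-0.015, 0.06, 0], [-0.027, 0.1, 0], [-0.038, 0.14, 0], [-0.049, 0.18, 0], [-0.06, 0.22, 0], [-0.072, 0.26, 0], [-0.09, 0.29, 0], [-0.12, 0.31, 0], [-0.15, 0.33, 0], [-0.18, 0.345, 0], [-0.21, 0.36, 0]], "yaw": [0, 0, 0, 0, 0, 0, 0, 0, 0, 0, 0, 0], "fingers": [45, 45, 45, 45, 45, 45, 45, 45, 45, 45, 45, 45]}}

```text
clock: 13.2
position: [560.5, 82.6, 191.6]
ee_rot: [-0.116, 0.993, 0.001, -0.001]
contact_force: [0.2, -0.4, -0.8]
gripper_width: 70.4
```

```bash
python3 -c "
from h import *
s=st();print(tool((596.6,114.3,100),s).round(4))"
```

```text
t 13.2 pos [560.5  82.6 191.6] q [-1.161e-01  9.932e-01  9.000e-04 -9.000e-04] F [ 0.2 -0.4 -0.8] w 70.4 j [ 0.43  0.32 -0.2  -0.   -1.06 -1.77]
[-0.0426  0.0223  0.0916]
```

{"api": "send_rows", "payload": {"translation": [[-0.02, 0.011, 0.005], [-0.038, 0.02, 0.02], [-0.0425, 0.0225, 0.04], [-0.0425, 0.0225, 0.055], [-0.0425, 0.0225, 0.06], [-0.0425, 0.0225, 0.06]], "yaw": [0, 0, 0, 0, 0, 0], "fingers": [45, 45, 45, 45, 45, 45]}}

```text
clock: 13.8
position: [595.6, 113.9, 129.8]
ee_rot: [-0.116, 0.993, 0.0, -0.003]
contact_force: [0.2, 0.3, 0.4]
gripper_width: 70.4
```

```bash
python3 -c "
from h import *
s=st();print(tool((596.6,114.3,100),s).round(4))"
```

```text
t 13.8 pos [595.6 113.9 129.8] q [-1.160e-01  9.932e-01  3.000e-04 -2.800e-03] F [0.2 0.3 0.4] w 70.4 j [ 0.45  0.44 -0.17 -0.   -0.96 -1.79]
[-0.0012  0.0001  0.0298]
```

{"api": "send_rows", "payload": {"translation": [[-0.001, 0, 0.008], [-0.001, 0, 0.017], [-0.001, 0, 0.024], [-0.001, 0, 0.028], [-0.001, 0, 0.03], [-0.001, 0, 0.03], [-0.001, 0, 0.03]], "yaw": [0, 0, 0, 0, 0, 0, 0], "fingers": [45, 45, 45, 60, 75, 85, 90]}}

```text
clock: 14.5
position: [596.7, 114.3, 100.1]
ee_rot: [-0.116, 0.993, 0.0, -0.002]
contact_force: [-0.3, -0.1, -0.4]
gripper_width: 55.3
```

```bash
python3 -c "
from h import *
st();i=get_image('scene');cv2.imwrite('pics/k.png',cv2.resize(i[195:275,215:315],None,fx=7,fy=7,interpolation=cv2.INTER_CUBIC))"
```

```text
t 14.5 pos [596.7 114.3 100.1] q [-1.161e-01  9.932e-01  3.000e-04 -2.400e-03] F [-0.3 -0.1 -0.4] w 55.3 j [ 0.45  0.48 -0.2  -0.   -0.9  -1.79]
```

View pics/k.png

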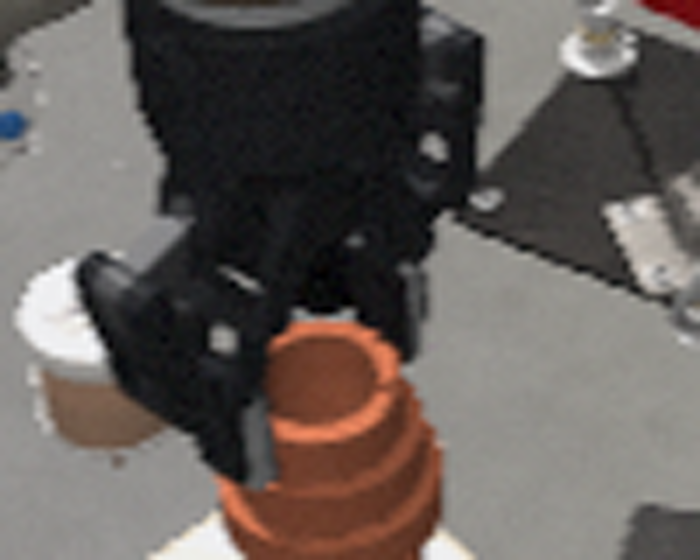

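{"api": "send_rows", "payload": {"translation": [[0, 0, -0.001], [0, 0, -0.001], [0, 0, -0.001], [0, 0, -0.001], [0, 0, -0.001], [0, 0, -0.001]], "yaw": [0, 0, 0, 0, 0, 0], "fingers": [95, 105, 115, 180, 180, 180]}}

```text
clock: 15.15
position: [597.2, 114.3, 102.3]
ee_rot: [-0.116, 0.993, 0.0, -0.002]
contact_force: [-1.6, -0.1, 5.4]
gripper_width: 46.9
```

{"api": "send_rows", "payload": {"translation": [[0, 0, -0.002], [0, 0, -0.005], [0, 0, -0.01], [0, 0, -0.016], [0, 0, -0.024], [0, 0, -0.032], [0, 0, -0.04], [0, 0, -0.048], [0, 0, -0.055], [0, 0, -0.06], [0, 0, -0.06]], "yaw": [0, 0, 0, 0, 0, 0, 0, 0, 0, 0, 0], "fingers": [180, 180, 180, 180, 180, 180, 180, 180, 180, 180, 180]}}

```text
clock: 16.25
position: [597.8, 114.5, 163.2]
ee_rot: [-0.116, 0.993, 0.001, -0.001]
contact_force: [0.4, -0.1, -1.2]
gripper_width: 47.1
```

```bash
python3 -c "
from h import *
st();i=get_image('scene');cv2.imwrite('pics/l_s0.png',i);cv2.imwrite('pics/l.png',cv2.resize(i[195:275,215:315],None,fx=7,fy=7,interpolation=cv2.INTER_CUBIC))"
```

```text
t 16.25 pos [597.8 114.5 163.2] q [-1.163e-01  9.932e-01  6.000e-04 -7.000e-04] F [ 0.4 -0.1 -1.2] w 47.1 j [ 0.45  0.41 -0.13 -0.   -1.03 -1.79]
```

View pics/l.png

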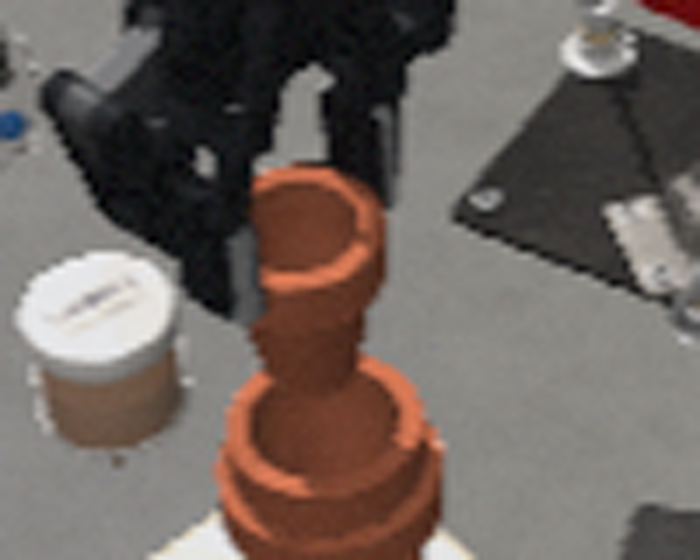

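The medium pot also came up alone. Next is the medium stand.

```bash
python3 -c "
from h import *
s=st();print(tool((414.2,40.3,160),s).round(4))"
```

```text
t 16.3 pos [597.5 114.4 162.6] q [-1.162e-01  9.932e-01  5.000e-04 -1.300e-03] F [ 0.6  0.7 -1.8] w 46.9 j [ 0.45  0.41 -0.13 -0.   -1.03 -1.79]
[ 0.1954 -0.0298  0.003 ]
```

{"api": "send_rows", "payload": {"translation": [[0.005, -0.001, -0.015], [0.02, -0.003, -0.03], [0.045, -0.007, -0.03], [0.075, -0.011, -0.03], [0.105, -0.016, -0.03], [0.135, -0.021, -0.025], [0.162, -0.025, -0.015], [0.182, -0.028, -0.005], [0.192, -0.0295, 0.003], [0.1955, -0.03, 0.003], [0.1955, -0.03, 0.003]], "yaw": [0, 0, 0, 0, 0, 0, 0, 0, 0, 0, 0], "fingers": [180, 180, 180, 180, 180, 180, 180, 180, 180, 180, 180]}}

```text
clock: 17.4
position: [414.4, 40.0, 160.9]
ee_rot: [-0.116, 0.993, 0.001, -0.001]
contact_force: [0.0, 0.5, -0.3]
gripper_width: 46.8
```

```bash
cat >> h.py <<'E'
def held(tag,ring,ri,ro,dl,rc,rf,hb,bias,x0,y0,w,h,s):
    """ring xy in scene cam frame; dl = TCP z - ledge z; draws ring hole, pot rim, ledge, body circle"""
    S=st();p=S['position'];i=get_image('scene');cv2.imwrite(f'pics/{tag}_s0.png',i)
    im=cv2.convertScaleAbs(cv2.resize(i[y0:y0+h,x0:x0+w],None,fx=s,fy=s,interpolation=cv2.INTER_CUBIC),alpha=1.4)
    c=(p[0]+bias[0],p[1]+bias[1]);zl=p[2]-dl;rb=rc-4
    L=[((*ring,90),ri,(0,255,0)),((*ring,90),ro,(0,255,0)),((*c,zl+18),rc,(255,0,255)),((*c,zl+18),rc-7,(255,0,255)),((*c,zl),rc,(255,0,255)),((*c,zl-hb),rf,(255,0,0))]
    if zl-hb<90<zl: L.append(((*c,90),rf+(rb-rf)*(90-zl+hb)/hb,(255,255,0)))
    for cc,r,col in L:
        P=((proj("scene",circ(cc,r))-(x0,y0)+.5)*s).astype(int);cv2.polylines(im,[P],True,col,1)
    cv2.imwrite(f'pics/{tag}.png',im)
    G=sgrad(i,.6);print("pot fit",fit(G,"scene",(*c,zl+18),[(rc,0),(rc-7,0)],5)[0].round(1),"model",np.round(c,1),"ring fit",fit(G,"scene",(*ring,90),[(ro,0),(ri,0)],3)[0].round(1))
E
python3 -c "
from h import *
held('m',(414.6,42),22.5,37.5,4.3,24.5,14,36,(0.2,1.4),305,230,80,90,6)"
```

```text
t 17.4 pos [414.4  40.  160.9] q [-1.164e-01  9.932e-01  6.000e-04 -6.000e-04] F [ 0.   0.5 -0.3] w 46.8 j [ 0.49  0.1  -0.58 -0.   -0.9  -1.83]
pot fit [413.6  42.5] model [414.6  41.4] ring fit [413.6  42.6]
```

View pics/m.png

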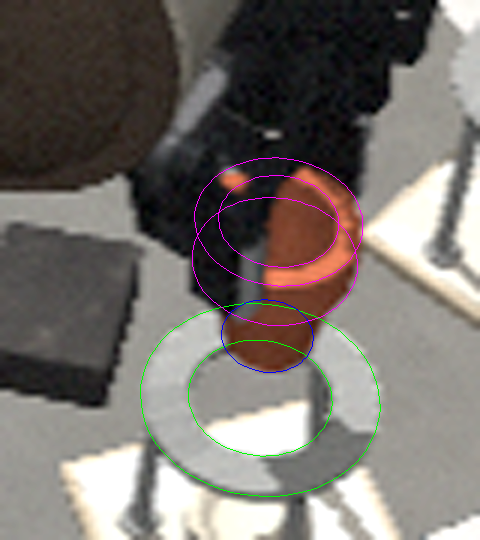

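The overlay lines up with the pot and the ring, and the two fits agree within 0.2 mm. I'll lower it.

{"api": "send_rows", "payload": {"translation": [[0, 0, 0.005], [0, 0, 0.015], [0, 0, 0.028], [0, 0, 0.04], [0, 0, 0.05], [0, 0, 0.056], [0, 0, 0.058], [0, 0, 0.058]], "yaw": [0, 0, 0, 0, 0, 0, 0, 0], "fingers": [180, 180, 180, 180, 180, 180, 180, 180]}}

```text
clock: 18.25
position: [415.1, 40.4, 102.8]
ee_rot: [-0.116, 0.993, 0.001, -0.0]
contact_force: [0.0, 0.2, -1.1]
gripper_width: 46.8
```

```bash
python3 -c "
from h import *
held('n',(414.1,42.3),22.5,37.5,4.3,24.5,14,36,(0.2,1.4),315,255,60,60,10)"
```

```text
t 18.25 pos [415.1  40.4 102.8] q [-1.165e-01  9.932e-01  5.000e-04 -5.000e-04] F [ 0.   0.2 -1.1] w 46.8 j [ 0.49  0.19 -0.66 -0.   -0.73 -1.83]
pot fit [414.2  42.9] model [415.3  41.8] ring fit [413.7  44.2]
```

View pics/n.png

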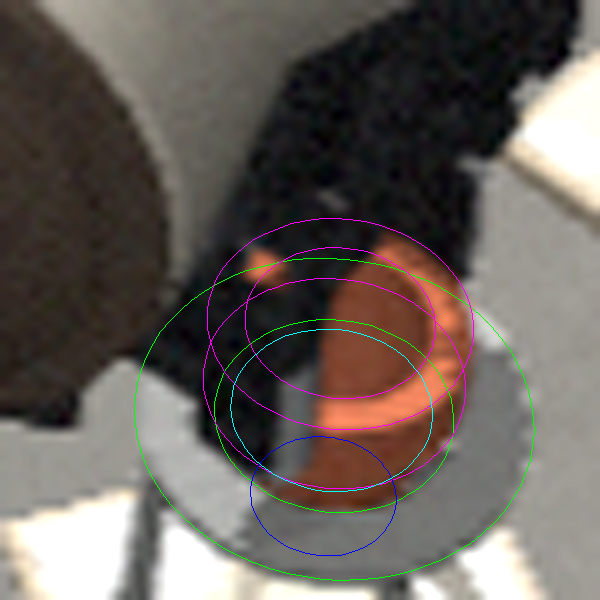

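{"api": "send_rows", "payload": {"translation": [[0.0006, 0, 0.002], [0.0006, 0, 0.004], [0.0006, 0, 0.006], [0.0006, 0, 0.007], [0.0006, 0, 0.0075], [0.0006, 0, 0.0075]], "yaw": [0, 0, 0, 0, 0, 0], "fingers": [180, 180, 180, 180, 180, 180]}}

```text
clock: 18.9
position: [414.7, 40.4, 95.6]
ee_rot: [-0.117, 0.993, 0.001, -0.0]
contact_force: [-0.8, -0.2, -1.3]
gripper_width: 47.0
```

{"api": "send_rows", "payload": {"translation": [[0, 0, 0.0005], [0, 0, 0.001], [0, 0, 0.0015], [0, 0, 0.0015]], "yaw": [0, 0, 0, 0], "fingers": [180, 180, 180, 180]}}

```text
clock: 19.3
position: [414.8, 40.4, 94.3]
ee_rot: [-0.117, 0.993, 0.001, -0.0]
contact_force: [-1.0, 0.6, 1.3]
gripper_width: 47.0
```

{"api": "send_rows", "payload": {"translation": [[0, 0, 0.0005], [0, 0, 0.0007], [0, 0, 0.0007]], "yaw": [0, 0, 0], "fingers": [180, 180, 180]}}

```text
clock: 19.6
position: [414.8, 40.4, 94.2]
ee_rot: [-0.117, 0.993, 0.001, 0.0]
contact_force: [-2.8, -0.3, 6.8]
gripper_width: 46.9
```

```bash
python3 -c "
from h import *
held('o',(414.1,42.3),22.5,37.5,4.3,24.5,14,36,(0.2,1.4),315,255,60,60,10)"
```

```text
t 19.6 pos [414.8  40.4  94.2] q [-1.167e-01  9.932e-01  6.000e-04  1.000e-04] F [-2.8 -0.3  6.8] w 46.9 j [ 0.49  0.2  -0.67 -0.   -0.7  -1.83]
pot fit [413.8  42.5] model [415.   41.8] ring fit [412.9  44.9]
```

View pics/o.png

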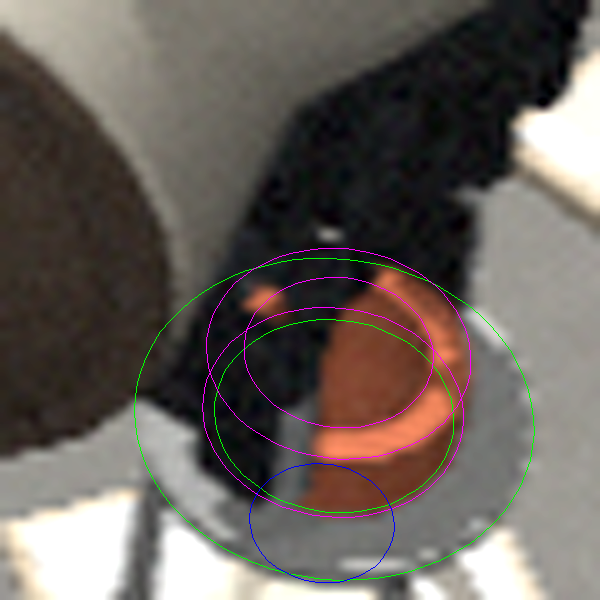

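It's seated at the predicted height, so I'll release it.

{"api": "send_rows", "payload": {"translation": [[0, 0, 0], [0, 0, 0], [0, 0, 0], [0, 0, 0], [0, 0, 0], [0, 0, 0]], "yaw": [0, 0, 0, 0, 0, 0], "fingers": [105, 95, 85, 75, 65, 60]}}

```text
clock: 20.25
position: [414.8, 40.4, 94.1]
ee_rot: [-0.117, 0.993, 0.001, 0.0]
contact_force: [0.1, 0.1, 1.3]
gripper_width: 65.6
```

{"api": "send_rows", "payload": {"translation": [[0, 0, -0.003], [0, 0, -0.01], [0, 0, -0.025], [0, 0, -0.045], [0, 0, -0.07], [0, 0, -0.09], [0, 0, -0.1], [0, 0, -0.1]], "yaw": [0, 0, 0, 0, 0, 0, 0, 0], "fingers": [60, 60, 60, 60, 40, 30, 20, 20]}}

```text
clock: 21.05
position: [415.6, 40.6, 195.6]
ee_rot: [-0.117, 0.993, 0.001, 0.002]
contact_force: [0.7, -0.3, -0.2]
gripper_width: 78.7
```

Run:
```python
from h import *
s=st();i=get_image('scene');cv2.imwrite('pics/p_s0.png',i)
im=cv2.resize(i[215:335,210:370],None,fx=5,fy=5,interpolation=cv2.INTER_CUBIC);cv2.imwrite("pics/p.png",cv2.convertScaleAbs(im,alpha=1.3))
G=sgrad(i,.6)
print("M in scene",fit(G,"scene",(414.5,42,108),[(17.5,0),(24.5,0)],5))
print("stack",fit(G,"scene",(596.5,115,98),[(22,0),(29,0)],5),fit(G,"scene",(596.5,115,98),[(22,0),(29,0),(33.5,-18)],5))
```

```text
t 21.05 pos [415.6  40.6 195.6] q [-0.1168  0.9932  0.0012  0.0018] F [ 0.7 -0.3 -0.2] w 78.7 j [ 0.49  0.06 -0.52 -0.   -0.99 -1.83]
M in scene (array([414.35596189,  42.1452703 ]), np.float64(33.58197630910286))
stack (array([596.34352815, 114.7596742 ]), np.float64(32.65160071193826)) (array([596.42432861, 114.85370687]), np.float64(40.56547615306262))
```

View pics/p.png

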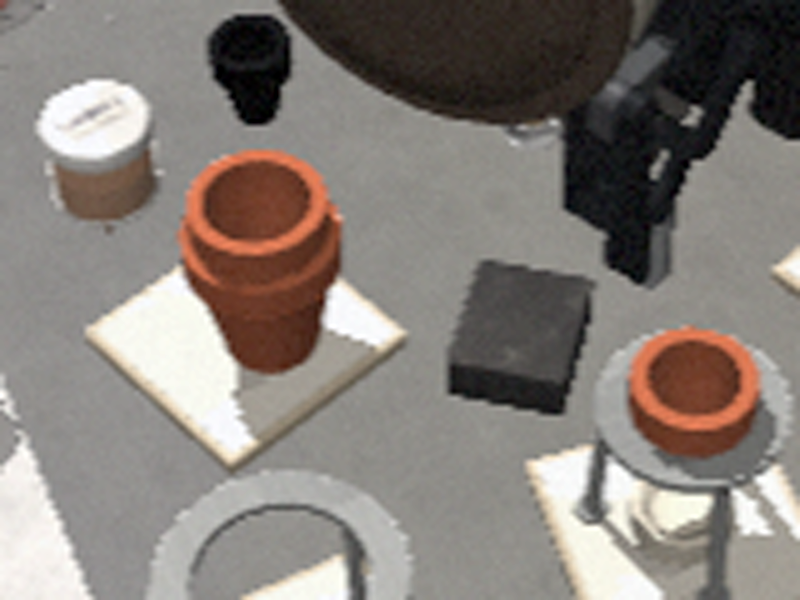

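The medium pot is seated in its stand at crop (695,390), and the remaining stack of two is undisturbed. Next is the large pot.

```bash
python3 -c "
from h import *
s=st();print(tool((596.6,114.,125),s).round(4))"
```

```text
t 21.1 pos [414.7  40.4 194.3] q [-1.166e-01  9.932e-01  9.000e-04  4.000e-04] F [-0.5 -0.1 -0.9] w 78.7 j [ 0.49  0.06 -0.53 -0.   -0.99 -1.83]
[-0.1939  0.0294  0.0696]
```

{"api": "send_rows", "payload": {"translation": [[-0.01, 0.0015, 0], [-0.03, 0.0045, 0], [-0.065, 0.01, 0], [-0.1, 0.015, 0], [-0.135, 0.02, 0], [-0.165, 0.025, 0.005], [-0.185, 0.028, 0.025], [-0.194, 0.0294, 0.05], [-0.194, 0.0294, 0.065], [-0.194, 0.0294, 0.07], [-0.194, 0.0294, 0.07]], "yaw": [0, 0, 0, 0, 0, 0, 0, 0, 0, 0, 0], "fingers": [20, 20, 20, 20, 20, 20, 20, 20, 20, 20, 20]}}

```text
clock: 22.2
position: [596.2, 113.7, 122.6]
ee_rot: [-0.117, 0.993, 0.0, -0.001]
contact_force: [0.2, -0.4, -0.0]
gripper_width: 79.2
```

```bash
python3 -c "
from h import *
s=st();print(tool((596.6,114.,82),s).round(4))"
```

```text
t 22.2 pos [596.2 113.7 122.6] q [-1.166e-01  9.932e-01  3.000e-04 -1.300e-03] F [ 0.2 -0.4 -0. ] w 79.2 j [ 0.45  0.45 -0.18 -0.   -0.94 -1.79]
[-0.0005  0.0001  0.0406]
```

{"api": "send_rows", "payload": {"translation": [[-0.0005, 0, 0.008], [-0.0005, 0, 0.018], [-0.0005, 0, 0.028], [-0.0005, 0, 0.036], [-0.0005, 0, 0.04], [-0.0005, 0, 0.0405], [-0.0005, 0, 0.0405]], "yaw": [0, 0, 0, 0, 0, 0, 0], "fingers": [20, 20, 20, 35, 50, 60, 65]}}

```text
clock: 22.9
position: [596.8, 113.9, 82.2]
ee_rot: [-0.117, 0.993, 0.0, -0.001]
contact_force: [0.7, -0.0, 0.4]
gripper_width: 63.4
```

```bash
python3 -c "
from h import *
st();i=get_image('scene');cv2.imwrite('pics/q.png',cv2.resize(i[205:305,210:310],None,fx=6,fy=6,interpolation=cv2.INTER_CUBIC))"
```

```text
t 22.9 pos [596.8 113.9  82.2] q [-1.167e-01  9.932e-01  3.000e-04 -1.200e-03] F [ 0.7 -0.   0.4] w 63.4 j [ 0.45  0.5  -0.22 -0.   -0.86 -1.79]
```

View pics/q.png

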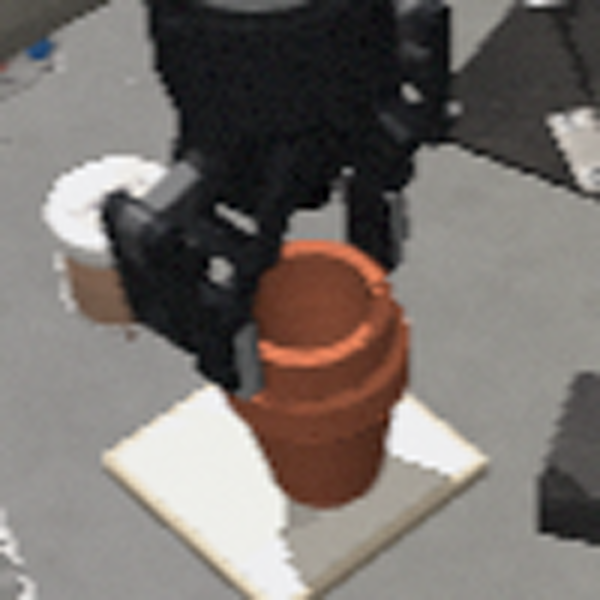

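{"api": "send_rows", "payload": {"translation": [[0, 0, 0], [0, 0, 0], [0, 0, 0], [0, 0, 0], [0, 0, 0], [0, 0, 0]], "yaw": [0, 0, 0, 0, 0, 0], "fingers": [70, 80, 90, 150, 150, 150]}}

```text
clock: 23.55
position: [597.6, 114.0, 83.8]
ee_rot: [-0.117, 0.993, 0.0, 0.0]
contact_force: [-0.2, -1.9, 5.8]
gripper_width: 56.0
```

{"api": "send_rows", "payload": {"translation": [[0, 0, -0.002], [0, 0, -0.005], [0, 0, -0.01], [0, 0, -0.016], [0, 0, -0.024], [0, 0, -0.032], [0, 0, -0.04], [0, 0, -0.048], [0, 0, -0.055], [0, 0, -0.06], [0, 0, -0.06]], "yaw": [0, 0, 0, 0, 0, 0, 0, 0, 0, 0, 0], "fingers": [150, 150, 150, 150, 150, 150, 150, 150, 150, 150, 150]}}

```text
clock: 24.65
position: [598.1, 114.1, 144.8]
ee_rot: [-0.117, 0.993, 0.001, 0.001]
contact_force: [-0.5, -0.4, -0.4]
gripper_width: 55.7
```

```bash
python3 -c "
from h import *
st();i=get_image('scene');cv2.imwrite('pics/r_s0.png',i);cv2.imwrite('pics/r.png',cv2.resize(i[205:305,210:310],None,fx=6,fy=6,interpolation=cv2.INTER_CUBIC))"
```

```text
t 24.65 pos [598.1 114.1 144.8] q [-1.169e-01  9.931e-01  6.000e-04  1.000e-03] F [-0.5 -0.4 -0.4] w 55.7 j [ 0.45  0.43 -0.15 -0.   -0.99 -1.79]
```

View pics/r.png

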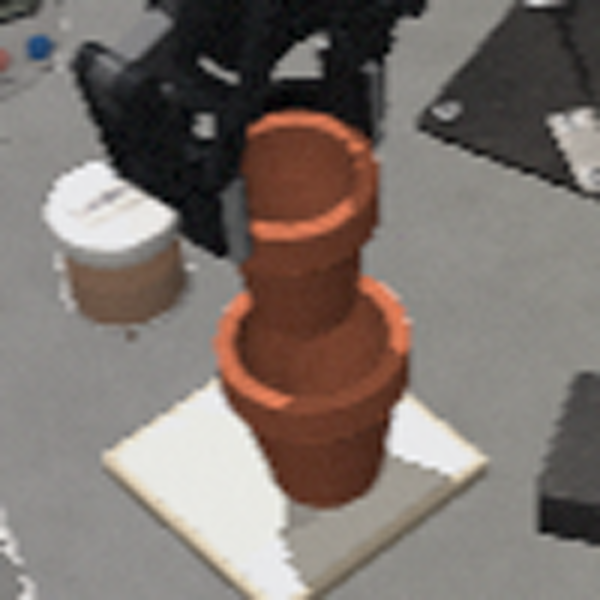

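The large pot also came up alone, and the largest pot stayed on its tile. Next is the large stand.

```bash
python3 -c "
from h import *
s=st();print(tool((500,60,185),s).round(4),tool((446.3,-135.5,165),s).round(4))"
```

```text
t 24.7 pos [597.7 114.  144.1] q [-1.168e-01  9.932e-01  5.000e-04  4.000e-04] F [ 0.3  0.7 -1.1] w 55.8 j [ 0.45  0.43 -0.15 -0.   -0.99 -1.79]
[ 0.1076 -0.0298 -0.041 ] [ 0.2052 -0.2076 -0.0213]
```

{"api": "send_rows", "payload": {"translation": [[0.005, -0.001, -0.02], [0.02, -0.004, -0.04], [0.045, -0.01, -0.045], [0.075, -0.018, -0.045], [0.103, -0.03, -0.045], [0.125, -0.055, -0.045], [0.145, -0.085, -0.045], [0.162, -0.115, -0.045], [0.177, -0.145, -0.045], [0.19, -0.175, -0.045], [0.2, -0.195, -0.04], [0.204, -0.205, -0.03]], "yaw": [0, 0, 0, 0, 0, 0, 0, 0, 0, 0, 0, 0], "fingers": [150, 150, 150, 150, 150, 150, 150, 150, 150, 150, 150, 150]}}

```text
clock: 25.9
position: [446.5, -134.2, 173.8]
ee_rot: [-0.116, 0.993, 0.0, 0.001]
contact_force: [-0.7, -0.5, -1.2]
gripper_width: 55.9
```

```bash
python3 -c "
from h import *
s=st();print(tool((446.3,-135.5,150),s).round(4))"
```

```text
t 25.9 pos [ 446.5 -134.2  173.8] q [-1.159e-01  9.933e-01  4.000e-04  9.000e-04] F [-0.7 -0.5 -1.2] w 55.9 j [ 0.06  0.17 -0.45 -0.   -0.95 -1.4 ]
[ 0.0005 -0.0012  0.0238]
```

{"api": "send_rows", "payload": {"translation": [[0.0005, -0.001, 0.008], [0.0005, -0.001, 0.016], [0.0005, -0.001, 0.022], [0.0005, -0.001, 0.024], [0.0005, -0.001, 0.024]], "yaw": [0, 0, 0, 0, 0], "fingers": [150, 150, 150, 150, 150]}}

```text
clock: 26.4
position: [446.4, -134.7, 149.4]
ee_rot: [-0.116, 0.993, 0.0, 0.001]
contact_force: [0.2, 0.1, -0.4]
gripper_width: 56.0
```

```bash
python3 -c "
from h import *
held('u',(445.9,-132.4),27,42,3.8,29,17,44,(-0.2,2.4),360,190,80,80,7)"
```

```text
t 26.4 pos [ 446.4 -134.7  149.4] q [-1.165e-01  9.932e-01  4.000e-04  6.000e-04] F [ 0.2  0.1 -0.4] w 56.0 j [ 0.06  0.2  -0.49 -0.   -0.88 -1.39]
pot fit [ 445.1 -132.1] model [ 446.2 -132.3] ring fit [ 446.4 -133.7]
```

View pics/u.png

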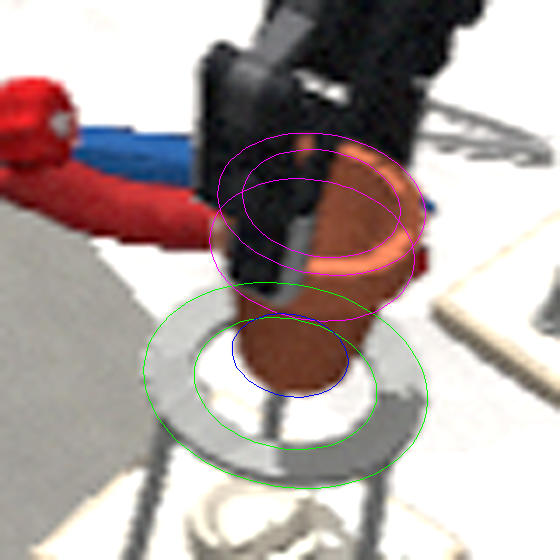

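```bash
python3 -c "
from h import *
s=st();print(tool((446.7,-135.5,104),s).round(4))"
```

```text
t 26.45 pos [ 446.6 -134.8  149.8] q [-1.164e-01  9.932e-01  4.000e-04  9.000e-04] F [ 0.1  0.3 -0.3] w 55.6 j [ 0.06  0.2  -0.49 -0.   -0.88 -1.39]
[ 0.0002 -0.0007  0.0458]
```

{"api": "send_rows", "payload": {"translation": [[0, -0.0007, 0.005], [0, -0.0007, 0.014], [0, -0.0007, 0.025], [0, -0.0007, 0.035], [0, -0.0007, 0.042], [0, -0.0007, 0.0455], [0, -0.0007, 0.0455]], "yaw": [0, 0, 0, 0, 0, 0, 0], "fingers": [150, 150, 150, 150, 150, 150, 150]}}

```text
clock: 27.15
position: [446.5, -135.5, 103.6]
ee_rot: [-0.116, 0.993, 0.0, 0.0]
contact_force: [-0.5, 0.5, -1.2]
gripper_width: 55.9
```

```bash
python3 -c "
from h import *
held('v',(446.1,-132.9),27,42,3.8,29,17,44,(-0.8,2.5),372,205,60,60,10)"
```

```text
t 27.15 pos [ 446.5 -135.5  103.6] q [-1.164e-01  9.932e-01  4.000e-04  2.000e-04] F [-0.5  0.5 -1.2] w 55.9 j [ 0.05  0.26 -0.54 -0.   -0.76 -1.39]
pot fit [ 440.8 -139. ] model [ 445.7 -133. ] ring fit [ 446.3 -133.8]
```

View pics/v.png

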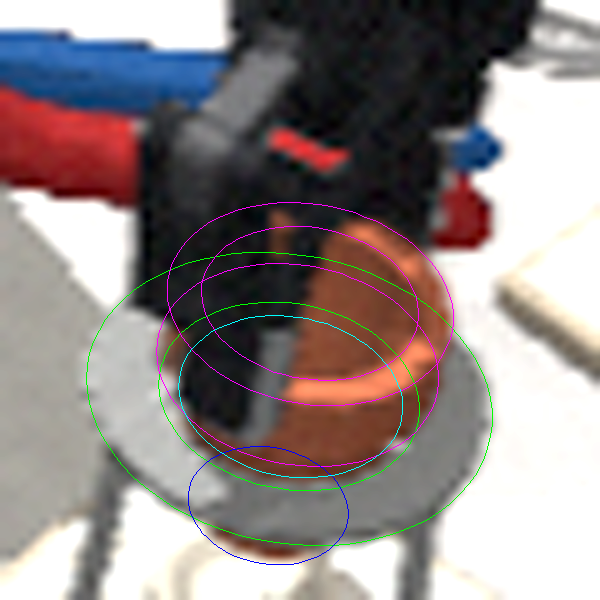

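{"api": "send_rows", "payload": {"translation": [[-0.0006, -0.0003, 0.002], [-0.0006, -0.0003, 0.004], [-0.0006, -0.0003, 0.006], [-0.0006, -0.0003, 0.008], [-0.0006, -0.0003, 0.0085], [-0.0006, -0.0003, 0.0085]], "yaw": [0, 0, 0, 0, 0, 0], "fingers": [150, 150, 150, 150, 150, 150]}}

```text
clock: 27.8
position: [447.6, -135.7, 95.6]
ee_rot: [-0.116, 0.993, 0.0, 0.001]
contact_force: [0.8, -0.5, -1.5]
gripper_width: 55.9
```

{"api": "send_rows", "payload": {"translation": [[0, 0, 0.0005], [0, 0, 0.001], [0, 0, 0.0015], [0, 0, 0.0015]], "yaw": [0, 0, 0, 0], "fingers": [150, 150, 150, 150]}}

```text
clock: 28.2
position: [447.7, -135.7, 94.1]
ee_rot: [-0.116, 0.993, 0.0, 0.001]
contact_force: [0.4, 0.0, -1.5]
gripper_width: 55.7
```

{"api": "send_rows", "payload": {"translation": [[0, 0, 0.0005], [0, 0, 0.001], [0, 0, 0.001]], "yaw": [0, 0, 0], "fingers": [150, 150, 150]}}

```text
clock: 28.5
position: [447.8, -135.7, 93.8]
ee_rot: [-0.117, 0.993, 0.0, 0.001]
contact_force: [-1.7, 0.7, 4.6]
gripper_width: 55.3
```

```bash
python3 -c "
from h import *
held('w',(446.1,-133.2),27,42,3.8,29,17,44,(-1.3,2.5),372,205,60,60,10)"
```

```text
t 28.5 pos [ 447.8 -135.7   93.8] q [-1.167e-01  9.932e-01  1.000e-04  1.000e-03] F [-1.7  0.7  4.6] w 55.3 j [ 0.05  0.28 -0.55 -0.   -0.74 -1.39]
pot fit [ 439.7 -140.2] model [ 446.5 -133.2] ring fit [ 446.3 -132.7]
```

View pics/w.png

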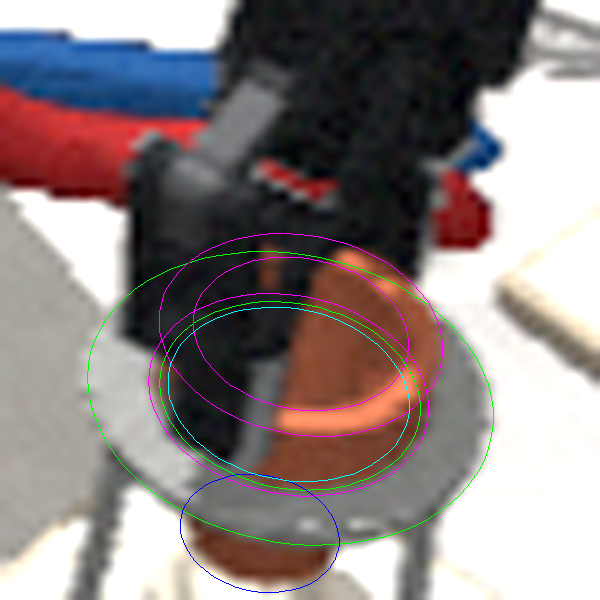

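Contact came at the predicted height, with even margins and the foot below the ring. I'll release it.

{"api": "send_rows", "payload": {"translation": [[0, 0, 0], [0, 0, 0], [0, 0, 0], [0, 0, 0], [0, 0, 0], [0, 0, 0]], "yaw": [0, 0, 0, 0, 0, 0], "fingers": [80, 70, 60, 50, 40, 35]}}

```text
clock: 29.15
position: [447.8, -135.7, 93.8]
ee_rot: [-0.117, 0.993, 0.0, 0.001]
contact_force: [-0.3, -1.1, -0.1]
gripper_width: 73.9
```

{"api": "send_rows", "payload": {"translation": [[0, 0, -0.003], [0, 0, -0.01], [0, 0, -0.025], [0, 0, -0.045], [0, 0, -0.07], [0, 0, -0.09], [0, 0, -0.1], [0, 0, -0.1]], "yaw": [0, 0, 0, 0, 0, 0, 0, 0], "fingers": [35, 35, 35, 35, 20, 10, 0, 0]}}

```text
clock: 29.95
position: [448.4, -135.8, 195.4]
ee_rot: [-0.117, 0.993, -0.0, 0.003]
contact_force: [0.1, 0.2, -0.1]
gripper_width: 85.3
```

Run:
```python
from h import *
s=st();i=get_image('scene');cv2.imwrite('pics/x_s0.png',i)
im=cv2.resize(i[185:285,350:480],None,fx=6,fy=6,interpolation=cv2.INTER_CUBIC);cv2.imwrite("pics/x.png",cv2.convertScaleAbs(im,alpha=1.3))
G=sgrad(i,.6)
print("L in scene",fit(G,"scene",(446,-133,108),[(22,0),(29,0)],5))
print("stack",fit(G,"scene",(596.5,115,80),[(26.5,0),(33.5,0)],5))
print(tool((480,60,195),s).round(4),tool((596.7,114,195),s).round(4))
```

```text
t 29.95 pos [ 448.4 -135.8  195.4] q [-1.168e-01  9.932e-01 -1.000e-04  2.800e-03] F [ 0.1  0.2 -0.1] w 85.3 j [ 0.05  0.15 -0.42 -0.   -1.   -1.39]
L in scene (array([ 446.88588622, -133.34380592]), np.float64(39.32076503646073))
stack (array([596.26205632, 114.67458863]), np.float64(33.26476640591506))
[-0.0761  0.1831  0.0007] [-0.2021  0.2086  0.0013]
```

View pics/x.png

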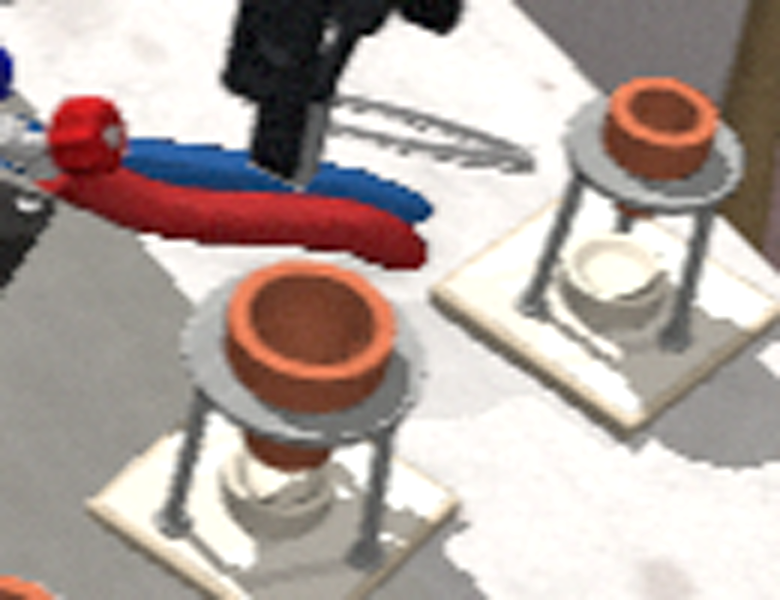

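The large pot is seated, and the small one is still in place at crop (660,130). Last is the largest pot.

{"api": "send_rows", "payload": {"translation": [[-0.006, 0.015, 0], [-0.02, 0.045, 0], [-0.034, 0.08, 0], [-0.05, 0.115, 0], [-0.065, 0.15, 0], [-0.085, 0.178, 0], [-0.115, 0.188, 0], [-0.145, 0.195, 0.005], [-0.175, 0.202, 0.015], [-0.195, 0.207, 0.03], [-0.202, 0.2085, 0.05], [-0.202, 0.2085, 0.065]], "yaw": [0, 0, 0, 0, 0, 0, 0, 0, 0, 0, 0, 0], "fingers": [0, 0, 0, 0, 0, 0, 0, 0, 0, 0, 0, 0]}}

```text
clock: 31.2
position: [595.6, 114.2, 126.0]
ee_rot: [-0.117, 0.993, -0.0, -0.001]
contact_force: [-0.6, 0.1, 0.1]
gripper_width: 85.4
```

```bash
python3 -c "
from h import *
s=st();print(tool((596.5,114.,65),s).round(4))"
```

```text
t 31.2 pos [595.6 114.2 126. ] q [-1.165e-01  9.932e-01 -2.000e-04 -8.000e-04] F [-0.6  0.1  0.1] w 85.4 j [ 0.46  0.45 -0.18 -0.   -0.95 -1.79]
[-0.0009 -0.0003  0.061 ]
```

{"api": "send_rows", "payload": {"translation": [[-0.0008, -0.0003, 0.008], [-0.0008, -0.0003, 0.02], [-0.0008, -0.0003, 0.034], [-0.0008, -0.0003, 0.046], [-0.0008, -0.0003, 0.055], [-0.0008, -0.0003, 0.06], [-0.0008, -0.0003, 0.061], [-0.0008, -0.0003, 0.061]], "yaw": [0, 0, 0, 0, 0, 0, 0, 0], "fingers": [0, 0, 0, 0, 0, 0, 20, 30]}}

```text
clock: 32.0
position: [596.6, 114.1, 65.2]
ee_rot: [-0.117, 0.993, -0.0, -0.001]
contact_force: [0.4, 0.4, 0.1]
gripper_width: 75.5
```

```bash
python3 -c "
from h import *
st();i=get_image('scene');cv2.imwrite('pics/y.png',cv2.resize(i[205:305,210:310],None,fx=6,fy=6,interpolation=cv2.INTER_CUBIC))"
```

```text
t 32.0 pos [596.6 114.1  65.2] q [-1.166e-01  9.932e-01 -2.000e-04 -5.000e-04] F [0.4 0.4 0.1] w 75.5 j [ 0.46  0.52 -0.24  0.   -0.82 -1.79]
```

View pics/y.png

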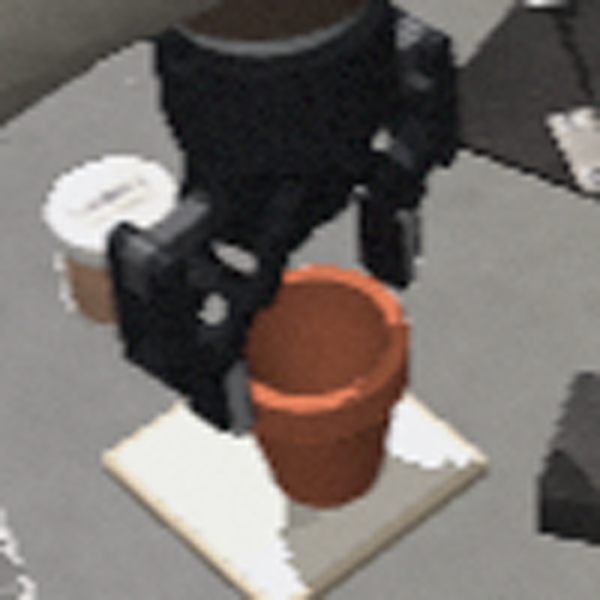

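{"api": "send_rows", "payload": {"translation": [[0, 0, 0], [0, 0, 0], [0, 0, 0], [0, 0, 0], [0, 0, 0], [0, 0, 0]], "yaw": [0, 0, 0, 0, 0, 0], "fingers": [40, 50, 60, 130, 130, 130]}}

```text
clock: 32.65
position: [597.7, 114.3, 67.3]
ee_rot: [-0.117, 0.993, -0.0, 0.001]
contact_force: [-0.6, -1.4, 4.5]
gripper_width: 64.7
```

{"api": "send_rows", "payload": {"translation": [[0, 0, -0.002], [0, 0, -0.005], [0, 0, -0.01], [0, 0, -0.02], [0, 0, -0.035], [0, 0, -0.052], [0, 0, -0.07], [0, 0, -0.088], [0, 0, -0.103], [0, 0, -0.11], [0, 0, -0.11]], "yaw": [0, 0, 0, 0, 0, 0, 0, 0, 0, 0, 0], "fingers": [130, 130, 130, 130, 130, 130, 130, 130, 130, 130, 130]}}

```text
clock: 33.75
position: [597.9, 114.5, 178.7]
ee_rot: [-0.117, 0.993, 0.0, 0.002]
contact_force: [0.0, 0.0, -1.3]
gripper_width: 64.7
```

```bash
python3 -c "
from h import *
s=st();print(tool((449.9,204.4,170),s).round(4));i=get_image('scene');cv2.imwrite('pics/aa_s0.png',i);cv2.imwrite('pics/aa.png',cv2.resize(i[185:285,210:310],None,fx=6,fy=6,interpolation=cv2.INTER_CUBIC))"
```

```text
t 33.75 pos [597.9 114.5 178.7] q [-1.169e-01  9.931e-01  3.000e-04  2.300e-03] F [ 0.   0.  -1.3] w 64.7 j [ 0.46  0.4  -0.11  0.   -1.06 -1.79]
[0.1231 0.1218 0.0081]
```

View pics/aa.png

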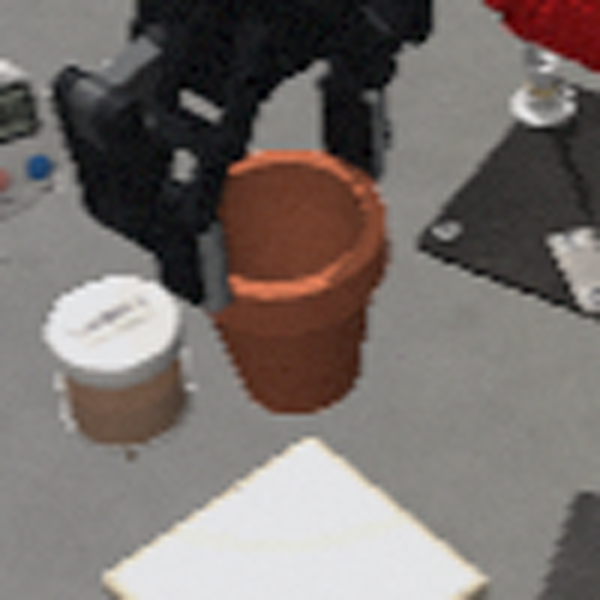

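The largest pot is up, so now the largest stand.

{"api": "send_rows", "payload": {"translation": [[0.005, 0.005, 0], [0.018, 0.018, 0], [0.038, 0.037, 0], [0.06, 0.059, 0], [0.082, 0.081, 0], [0.102, 0.1, 0], [0.116, 0.114, 0.002], [0.122, 0.121, 0.006], [0.1225, 0.1215, 0.008], [0.1225, 0.1215, 0.008]], "yaw": [0, 0, 0, 0, 0, 0, 0, 0, 0, 0], "fingers": [130, 130, 130, 130, 130, 130, 130, 130, 130, 130]}}

```text
clock: 34.8
position: [450.0, 203.9, 168.5]
ee_rot: [-0.117, 0.993, -0.0, 0.001]
contact_force: [0.0, 0.3, -1.0]
gripper_width: 64.5
```

```bash
python3 -c "
from h import *
held('ab',(449.9,205.3),31.5,46.5,5.3,33.5,20,52,(-.8,1.0),215,260,100,100,6)"
```

```text
t 34.8 pos [450.  203.9 168.5] q [-1.169e-01  9.931e-01 -3.000e-04  7.000e-04] F [ 0.   0.3 -1. ] w 64.5 j [ 0.76  0.22 -0.4   0.   -0.95 -2.09]
pot fit [449.4 206.1] model [449.2 204.9] ring fit [448.5 206. ]
```

View pics/ab.png

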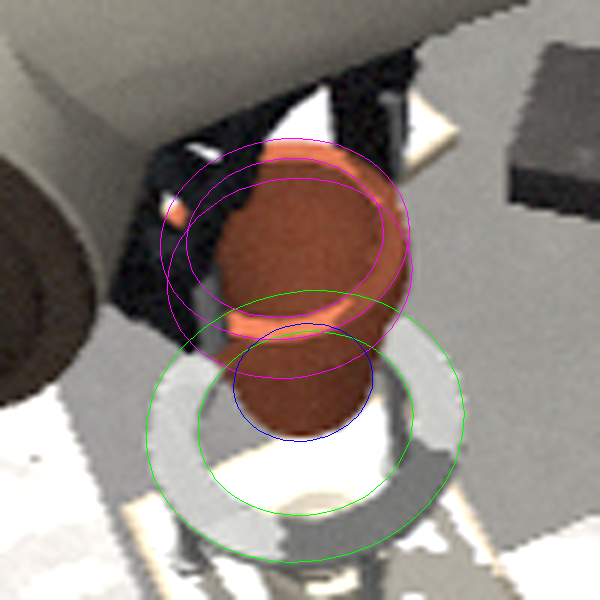

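{"api": "send_rows", "payload": {"translation": [[-0.0003, 0, 0.005], [-0.0003, 0, 0.015], [-0.0003, 0, 0.028], [-0.0003, 0, 0.042], [-0.0003, 0, 0.053], [-0.0003, 0, 0.06], [-0.0003, 0, 0.063], [-0.0003, 0, 0.063]], "yaw": [0, 0, 0, 0, 0, 0, 0, 0], "fingers": [130, 130, 130, 130, 130, 130, 130, 130]}}

```text
clock: 35.65
position: [450.8, 203.8, 105.4]
ee_rot: [-0.117, 0.993, -0.0, 0.001]
contact_force: [-0.0, 1.2, -1.5]
gripper_width: 64.3
```

```bash
python3 -c "
from h import *
held('ac',(449.9,205.3),31.5,46.5,5.3,33.5,20,52,(-.7,1.3),230,295,72,72,8)"
```

```text
t 35.65 pos [450.8 203.8 105.4] q [-1.166e-01  9.932e-01 -4.000e-04  7.000e-04] F [-0.   1.2 -1.5] w 64.3 j [ 0.75  0.3  -0.48  0.   -0.79 -2.09]
pot fit [449.8 205.7] model [450.1 205.1] ring fit [447.7 208.4]
```

View pics/ac.png

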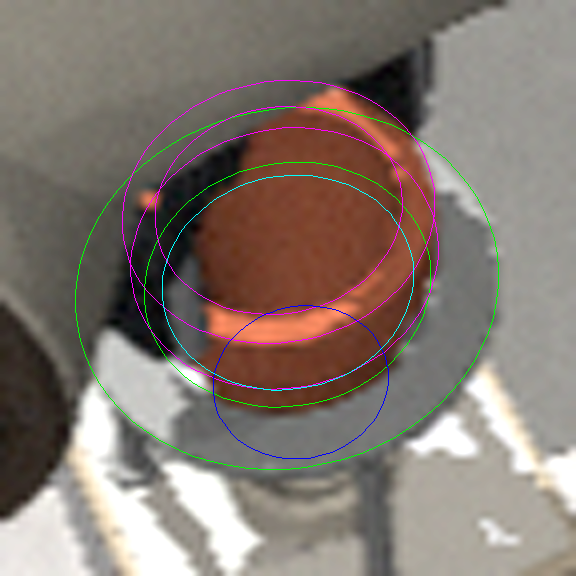

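Pot fit (449.8, 205.7) and ring (449.9, 205.3) agree, so I'll lower it to contact.

{"api": "send_rows", "payload": {"translation": [[0, 0, 0.002], [0, 0, 0.004], [0, 0, 0.006], [0, 0, 0.008], [0, 0, 0.009], [0, 0, 0.009]], "yaw": [0, 0, 0, 0, 0, 0], "fingers": [130, 130, 130, 130, 130, 130]}}

```text
clock: 36.3
position: [451.0, 203.9, 96.7]
ee_rot: [-0.117, 0.993, -0.0, 0.001]
contact_force: [-0.0, 0.1, -1.1]
gripper_width: 64.7
```

{"api": "send_rows", "payload": {"translation": [[0, 0, 0.0005], [0, 0, 0.001], [0, 0, 0.0015], [0, 0, 0.0015]], "yaw": [0, 0, 0, 0], "fingers": [130, 130, 130, 130]}}

```text
clock: 36.7
position: [451.1, 203.9, 95.5]
ee_rot: [-0.117, 0.993, -0.0, 0.001]
contact_force: [-1.1, -1.6, 2.5]
gripper_width: 64.4
```

```bash
python3 -c "
from h import *
held('ad',(449.9,205.3),31.5,46.5,5.3,33.5,20,52,(-.9,1.6),230,295,72,72,8)"
```

```text
t 36.7 pos [451.1 203.9  95.5] q [-1.168e-01  9.932e-01 -2.000e-04  1.100e-03] F [-1.1 -1.6  2.5] w 64.4 j [ 0.75  0.32 -0.49  0.   -0.76 -2.09]
pot fit [450.2 205.9] model [450.2 205.5] ring fit [447.7 205.9]
```

View pics/ad.png

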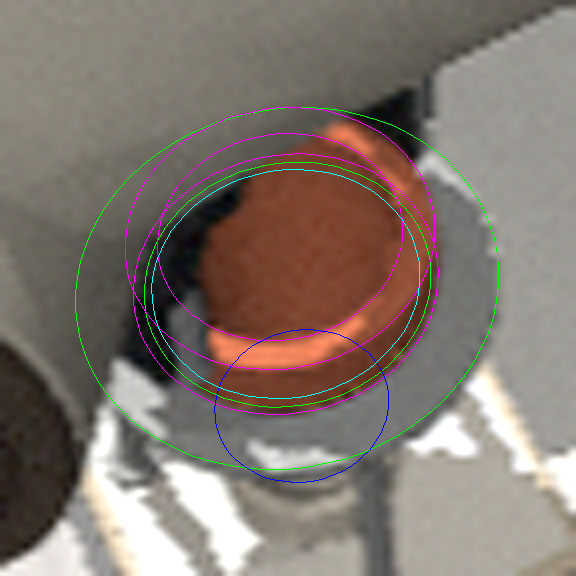

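{"api": "send_rows", "payload": {"translation": [[0, 0, 0.0005], [0, 0, 0.0005], [0, 0, 0.0005]], "yaw": [0, 0, 0], "fingers": [130, 130, 130]}}

```text
clock: 37.05
position: [451.1, 204.0, 95.5]
ee_rot: [-0.117, 0.993, -0.0, 0.001]
contact_force: [-2.0, -0.4, 5.5]
gripper_width: 64.3
```

{"api": "send_rows", "payload": {"translation": [[0, 0, 0], [0, 0, 0], [0, 0, 0], [0, 0, 0], [0, 0, 0], [0, 0, 0], [0, 0, 0]], "yaw": [0, 0, 0, 0, 0, 0, 0], "fingers": [55, 45, 35, 25, 15, 5, 5]}}

```text
clock: 37.75
position: [451.2, 204.0, 95.5]
ee_rot: [-0.117, 0.993, -0.0, 0.001]
contact_force: [0.6, -0.6, 0.9]
gripper_width: 83.7
```

{"api": "send_rows", "payload": {"translation": [[0, 0, -0.003], [0, 0, -0.01], [0, 0, -0.025], [0, 0, -0.045], [0, 0, -0.07], [0, 0, -0.09], [0, 0, -0.12], [0, 0, -0.14], [0, 0, -0.15], [0, 0, -0.15]], "yaw": [0, 0, 0, 0, 0, 0, 0, 0, 0, 0], "fingers": [0, 0, 0, 0, 0, 0, 0, 0, 0, 0]}}

```text
clock: 38.75
position: [451.2, 204.4, 247.0]
ee_rot: [-0.117, 0.993, 0.001, 0.003]
contact_force: [-0.5, 0.1, -1.0]
gripper_width: 84.9
```

Run:
```python
from h import *
s=st();i=get_image('scene');cv2.imwrite('pics/ae_s0.png',i)
im=cv2.resize(i[180:390,170:490],None,fx=2.5,fy=2.5,interpolation=cv2.INTER_CUBIC);cv2.imwrite("pics/ae.png",cv2.convertScaleAbs(im,alpha=1.3))
G=sgrad(i,.6)
for n,c,r in(("X",(450,205.5,108),33.5),("L",(446,-133,108),29),("M",(414.3,42.1,108),24.5),("S",(440,-314.2,108),20)):print(n,fit(G,"scene",c,[(r,0),(r-7,0)],5))
```

```text
t 38.75 pos [451.2 204.4 247. ] q [-1.169e-01  9.931e-01  9.000e-04  2.700e-03] F [-0.5  0.1 -1. ] w 84.9 j [ 0.75  0.15 -0.28  0.   -1.14 -2.09]
X (array([450.15674524, 205.12449598]), np.float64(39.68425829696446))
L (array([ 446.87703338, -133.33158606]), np.float64(40.12661501422734))
M (array([414.34645704,  42.13999233]), np.float64(36.103780399219666))
S (array([ 440.12116351, -314.25688248]), np.float64(34.07319944409801))
```

View pics/ae.png

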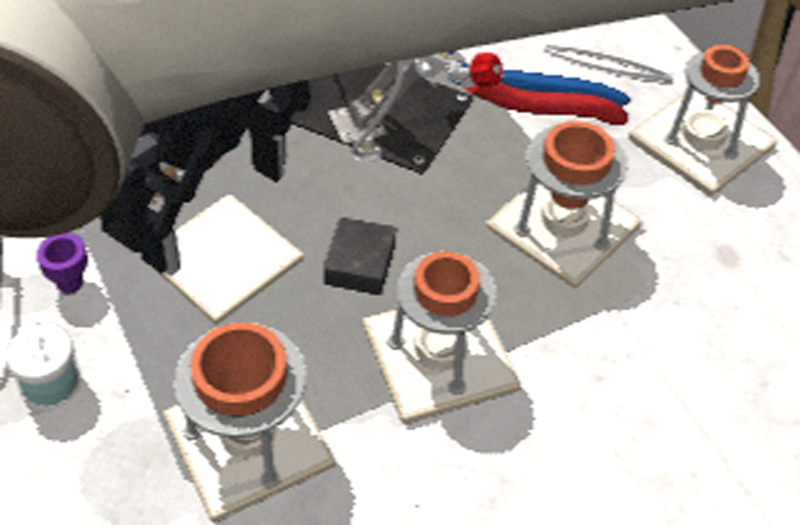

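All four pots hang in their stands, and the jar and the block are where they were. As a last check I'll look closely at how flat each collar sits.

Run:
```python
from h import *
D={"X":((450.2,205.1),(449.9,205.3),33.5,31.5,46.5),"L":((446.9,-133.3),(446.1,-133),29,27,42),"M":((414.35,42.1),(414.3,42.3),24.5,22.5,37.5),"S":((440.1,-314.25),(439.7,-315),20,18,33)}
o=[]
for k,(p,r,rc,ri,ro) in D.items():
    c=proj("scene",[(*p,95)])[0];x0,y0=int(c[0])-28,int(c[1])-25
    o.append(overlay("pics/ae_s0.png","scene",[((*p,108),rc),((*p,108),rc-7),((*p,90),rc),((*r,90),ro)],x0,y0,56,50,7,None))
cv2.imwrite("pics/af.png",np.vstack([np.hstack(o[:2]),np.hstack(o[2:])])[:, :])
```

```text
(no output)
```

View pics/af.png

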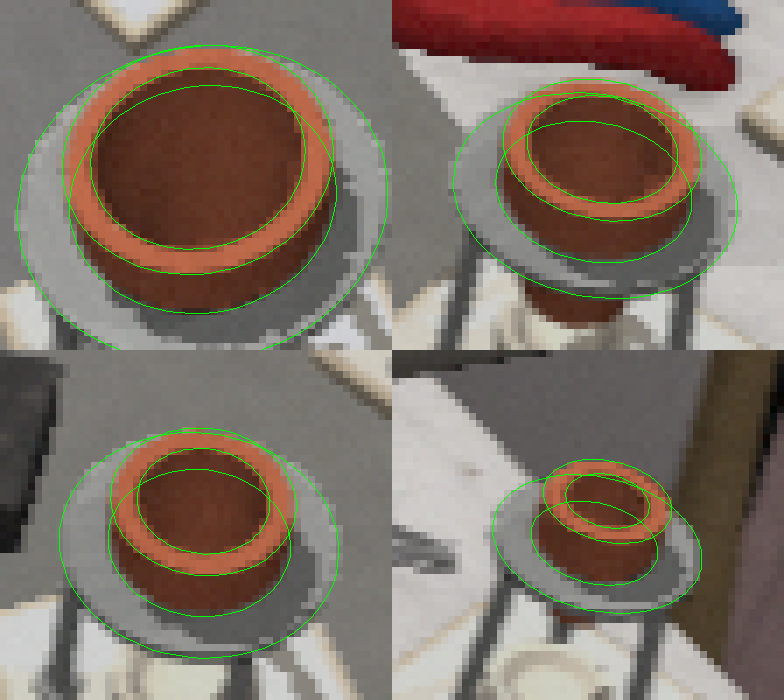

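The rim (z 108) and ledge (z 90) circles match all four pots, so they sit flat on their rings. I'll hand the job in.

```bash
python3 -c "
from h import *
st();job_done();st()"
```

```text
t 38.8 pos [450.5 204.  245.5] q [-1.168e-01  9.932e-01  2.000e-04  1.400e-03] F [-0.2  0.4 -0.6] w 85.2 j [ 0.76  0.15 -0.28  0.   -1.14 -2.09]
the job is handed in; nothing more can be done
the job is handed in; nothing more can be done
```

All four pots now hang in their own stands, and the job was handed in at about 39 s of the 115 s allowed. I took them off the stack from the top, one at a time. After each lift a picture showed the next pot had stayed put. Each pot was lowered until its collar touched the ring at the expected height, and contact forces read under 10 N.

**Last checks:** in the final scene picture all four rims and ledges match pots sitting flat on their rings. The frit jar and the graphite block looked unmoved, though I did not measure them. The gripper was open and clear of everything.

**What disagreed:**
- **Camera offset:** the scene camera read about 1 to 3 mm off the arm's own position in y, so I lined pots up with rings within that camera's picture instead.
- **Ring fits:** some automatic ring fits were off by up to 3 mm or so while the gripper was in view. I relied on the earlier clear-view fits and on contact height.
- **Top view:** I did not check the placed pots from the top camera, except for one reading of the small pot while the arm was partly in its view. That reading was about 2 mm off in x.

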